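Load the vacuum box with the small cups, close it and run the pump

TASK

Put all the small plain cups standing on the bare table top (two to four of them, without feet; not those on the boards) into the open chamber of the vacuum box, lay the loose lid squarely on it and swing the clamp lever down onto the lid. Only then pull the pump knob up to its detent, leave it out for eight seconds, and push it fully home again. Leave the footed cup and the clay lump alone.

Things in the scene. Friction and masses are not known exactly. Their poses are not given: they have to be found in the camera images.
- vacuum_box: Grey metal vacuum box, fixed. Origin: centre of the chamber's underside, on the table; z up, turned a little about z. Chamber outside 160 mm (its x) by 210 mm (its y), open on top, rim at 62 mm. On its -y end a pump housing, 82 mm long and 60 mm high, carries the pull knob and a small gauge; on its +y end a bracket carries the clamp lever.
- pull_knob (a joint): Pump knob, slides straight up out of the housing: 0 = fully home (pump off), 0.020 m = fully out, at its detent (pump on). A snap mechanism pushes it away from mid travel towards whichever end is nearer; it takes about 5 N to start it from either end and it stays at the end it reached.
- pull_knob_grip (a point): Centre of the black pull knob, an upright cylinder 28 mm in diameter and 24 mm tall; moves with it. Home, it is 84 mm above the table, 22 mm above the housing's top, and 147 mm from the box's origin along the box's -y; the knob's underside then stands 8 mm above its 28 mm wide collar.
- clamp (a joint): Clamp lever angle: 0 = down, lying flat across the closed lid (its rubber foot just touches the lid), growing to 2.2 rad as it swings up and outward (to the box's +y side). Turns about an axis along the box's x. Friction keeps it where it is left; about 2 N at the grip moves it.
- clamp_grip (a point): Centre of the black barrel grip at the lever's free end: a cylinder 26 mm long along the box's x, 22 mm in diameter; the lever is 14 mm wide. It runs in the box's y-z plane on a circle round the clamp pivot: at angle 0 it is 78 mm from the pivot towards the box's -y and 13 mm above it.
- clamp_pivot (a point): Pivot of the clamp lever: on the box's +y end, 125 mm from the box's origin along y and 76.5 mm above the table.
- lid_handle (a point): Centre of the lid's black bar handle: 14 mm wide (lid's x), 50 mm long (lid's y), 14 mm tall, on two posts; 27 mm above the lid's top. Axes as the lid's, z up. 43 mm above the table at the start; with the lid closed it is over the box's origin, 97 mm above the table, lid's y along the box's y (either way round).
- cup_0_mid (a point): Small plain handmade clay cup, round, flat foot, no legs: about 51 mm wide at the top, 38 mm high, about 0.06 kg. The point is at its middle, half-way up; z points out of its mouth. May be absent.
- cup_1_mid (a point): Small plain clay cup like the others, about 50 mm wide, 36 mm high; point at its middle. May be absent.
- cup_2_mid (a point): Small plain clay cup like the others, about 47 x 52 mm wide, 38 mm high; point at its middle. May be absent.
- cup_3_mid (a point): Small plain clay cup like the others, about 51 x 53 mm wide, 35 mm high; point at its middle. May be absent.
- footed_cup_mid (a point): Bystander: taller clay cup on feet, 60 mm wide, 56 mm high; point half-way up. Not to be loaded.
- clay_lump_mid (a point): Bystander: rough pale clay lump 48 x 69 mm, 30 mm high; point half-way up. Not to be loaded.
- chamber_floor (a point): Centre of the chamber's inner floor, 6 mm above the table. The inside measures 148 mm (box x) by 198 mm (box y) and is 56 mm deep; walls 6 mm. Axes as the box's.
- lid: The loose metal lid, 0.3 kg; origin under its centre at the level of its feet. Plate 158 mm (its x) by 208 mm (its y), 8 mm thick, on four round rubber feet 8 mm high near its corners. Closed, the plate lies on the rim and the feet reach into the chamber's corners with about 3 mm of play all round.
Mind the look-alikes: they are no part of the job. What is shaped like the part that bears cup_0_mid but pink is not meant. What is shaped like the part that bears cup_1_mid but orange is not meant.

How it is judged:
By the outcome, as a careful person would: the job done as asked, in the order asked, and still so for the second after the job is handed in, with the robot touching nothing.
Of cup_0, cup_1, cup_2, cup_3 only 2 to 4 are there at a start; the rules pass over those that are not, and their reading is None.
At some moment in a run one of cup_0, cup_1, cup_2, cup_3 may be knocked a few centimetres aside while the robot is not near it.
Once in a run the grip may slacken for a moment while it holds something.
It also fails if it takes over 210 s, if anything falls off the work surface, if the arm or the gripper's body presses on something with over 40 N, if the wrist force passes 120 N, or if a joint passes its speed limit or range.

ROBOT

A 6-joint arm with a two-finger parallel gripper is mounted at the origin on a cart in front of the work surface, level with it; the furniture and walls round the work are solid. World frame = base frame: x ahead of the robot, y to its left, z up, the work surface at z = 0. Lengths are in m, angles in rad, forces in N, time in s.
With the tool pointing down it reaches from about 0.275 to 0.75 m from the base axis. Payload 10.2 kg.
Tool frame: the origin (TCP) lies midway between the tips of the shut fingers; the grasp point (between the pads) lies 19 mm behind it; z points along the fingers, y is the line along which they close (so a half turn about z gives the same grasp; the last joint's range is limited). The gripper opens to 88 mm and grips with 3 to 60 N. Pads are 18 mm wide; open, the fingers measure 123 mm over their backs; the gripper's body (75 mm by 187 mm) begins 45 mm behind the grasp point.
Start: joints at [0.992, 0.313, 1.498, -0, 1.331, -0.223], TCP at [0.183, 0.492, 0.239] pointing down, gripper open.
Joint ranges: [-2.94, 2.94], [-0.97, 2.17], [0.19, 2.56], [-1.23, 4.37], [0.02, 3.11], [-2.88, 2.88]. Speed limits (rad/s): [2.39, 2.39, 3.01, 3.14, 3.14, 3.14].

INTERFACE

Orientations are given as [roll, pitch, yaw] about the fixed x, y, z axes, in that order (R = Rz(yaw) Ry(pitch) Rx(roll)).
In Python, from bench import * gives the robot as it stands.
- The arm moves only by the tool step_arm, never from a script. Its argument "increments" is a list of rows, each an object of numbers: "tx", "ty", "tz": the shift along the tool's x, y, z in units of 30 mm (1.0 is 30 mm); "wx", "wy", "wz": the turn, a rotation vector about the tool's x, y, z in units of 8 degrees (1.0 is 8 degrees); "jaw": the opening in per cent of the stroke, from 0 (shut) to 100 (fully open). In form: [{"tx": .., "ty": .., "tz": .., "wx": .., "wy": .., "wz": .., "jaw": ..}, ...]. A call has 1 to 12 rows; each row shifts and turns the commanded pose from where the row before left it, along the tool's axes as they then stand; what a row does not reach is not made up. A row lasts 1/8 s, in which the tool goes at most 62.5 mm and 10.7 degrees, less where a joint would pass 70% of its speed; a pose out of reach is approached as far as the arm can. A call is refused whole if a number of a shift passes 1 or a number of a turn 1, either way. A call with a gripper value outside its range is refused whole. The fingers move at their own pace and stop on an object; the grip force is fixed at half the most. Time passes only in rows, so rows that do not move let the fingers close. It gives the time, the measured TCP pose, the force, the opening and the grip force at its end, in the units of the state.
- sense(): the state, without advancing time (a new reading comes with each control period).
- grab_frame(name): name is "side" or "top"; returns a dict with "color" (384x512x3 uint8, red, green, blue), "fx", "fy", "cx", "cy" (pixels), "world_from_camera" (4x4, takes a point from camera to world coordinates). Camera axes: x right, y down, z forward; pixel columns grow to the right and rows downward; lengths in m; the calibration is good to about 2 mm. A picture is of the moment at which its call begins. There is no depth.
- job_done(): hands the job in; it is judged then, once.
The state is a dict: "time_s": time; "joints": joint angles; "joint_vel": joint speeds; "joint_efforts": joint torques, N m; "eef_pos": TCP position; "tool_rot": TCP orientation; "force": force on the tool from outside, world axes, zero at the start; "ft_torque": the same for the moment, N m; "grip_width": finger opening in m; "finger_force": force on a finger pad.
Only numpy, scipy, OpenCV 4.12 (cv2) and the standard library are available. Lean on these libraries where they do the work, as an engineer would, in place of code of your own. Each camera call takes 0.05 s, during which the arm holds its last target. There are 200 camera calls.

## Working session

There is one attempt and no reset: what is moved stays moved. The work goes in short steps, Python scripts to look and compute and a tool call to move; the robot and the scene stay as the last step left them, time stands still between calls to the robot, and variables do not carry over. Pictures are saved under pics/ and viewed, at most 14 in all, crops included, and the job is handed in when it is done.

Besides the shell and the picture viewer there is one more tool, called after "Emit:" as name(argument=value, ...) on one line, values as JSON. step_arm: Moves the arm, as the interface text tells. Its arguments: {"type":"object","properties":{"increments":{"type":"array","items":{"type":"object","properties":{"tx":{"type":"number"},"ty":{"type":"number"},"tz":{"type":"number"},"wx":{"type":"number"},"wy":{"type":"number"},"wz":{"type":"number"},"jaw":{"type":"number"}}}}},"required":["increments"]}

```bash
mkdir -p pics; ls; cat > h.py <<'E'
from bench import *
import numpy as np, cv2
def snap(n,f):
    g=grab_frame(n); cv2.imwrite(f,cv2.cvtColor(g["color"],cv2.COLOR_RGB2BGR)); np.save(f+".npy",g["color"]); return g
def px2w(g,u,v,z):
    T=np.array(g["world_from_camera"]); d=T[:3,:3]@np.array([(u-g["cx"])/g["fx"],(v-g["cy"])/g["fy"],1]); o=T[:3,3]
    return o+d*(z-o[2])/d[2]
def w2px(g,p):
    T=np.linalg.inv(g["world_from_camera"]); q=T[:3,:3]@np.array(p)+T[:3,3]
    return np.array([g["fx"]*q[0]/q[2]+g["cx"],g["fy"]*q[1]/q[2]+g["cy"]])
E
python3 - <<'E'
from h import *
for n in("top","side"):
    g=snap(n,f"pics/{n}0.png"); print(n,g["fx"],g["cx"],g["cy"],np.round(g["world_from_camera"],4).tolist())
    im=cv2.imread(f"pics/{n}0.png"); cv2.imwrite(f"pics/{n}0b.png",cv2.resize(im,(800,600),interpolation=cv2.INTER_CUBIC))
print(sense())
E
```

```text
pics
top 480.98860735442423 252.3295478790724 195.7943741868732 [[0.0101, -0.9808, 0.1947, 0.2326], [-0.9999, -0.0114, -0.0059, -0.0895], [0.008, -0.1946, -0.9809, 1.6325], [0.0, 0.0, 0.0, 1.0]]
side 458.4512980712062 262.6912650562955 189.2136406571953 [[0.9754, -0.0947, 0.1993, 0.228], [-0.2204, -0.3734, 0.9011, -1.579], [-0.0109, -0.9228, -0.3851, 0.7237], [0.0, 0.0, 0.0, 1.0]]
{'time_s': 0.1, 'joints': array([ 9.91618233e-01,  3.13393514e-01,  1.49831742e+00,  1.24086509e-05,
        1.33099502e+00, -2.23377965e-01]), 'joint_vel': array([-1.34053972e-03, -1.26461833e-03, -2.35854186e-03, -9.51594741e-04,
       -2.97696673e-05,  2.74346208e-04]), 'joint_efforts': array([ 1.97758956e-03, -4.02809787e+01, -2.52642721e+01,  6.95582642e-02,
        3.42190464e-02, -7.44894919e-05]), 'eef_pos': array([0.18276231, 0.49194457, 0.23823502]), 'tool_rot': array([-3.14050969e+00, -2.58373746e-04,  2.78578943e+00]), 'force': array([-0.18767153,  1.03249188,  0.29813726]), 'ft_torque': array([-0.04017567, -0.04718171, -0.02057541]), 'finger_force': 0.0, 'grip_width': 0.08827685030317549}
```

View pics/top0b.png

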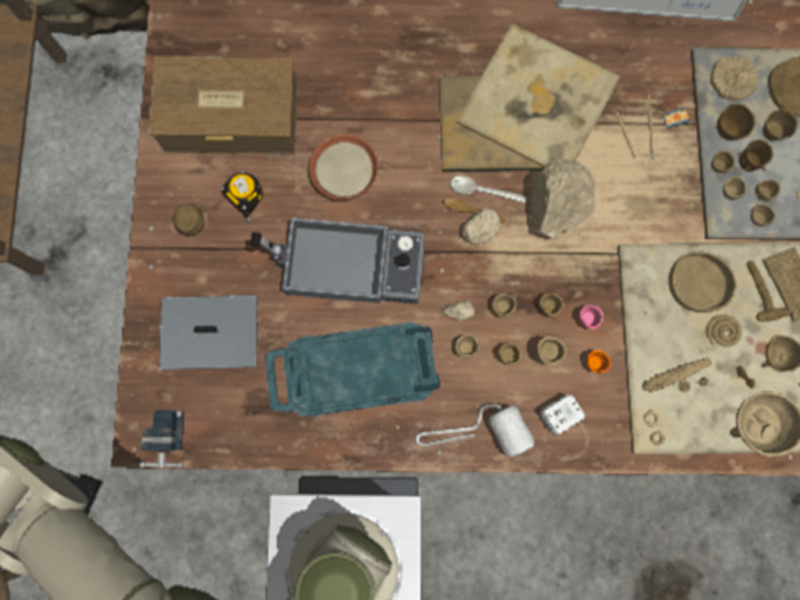

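View pics/side0b.png

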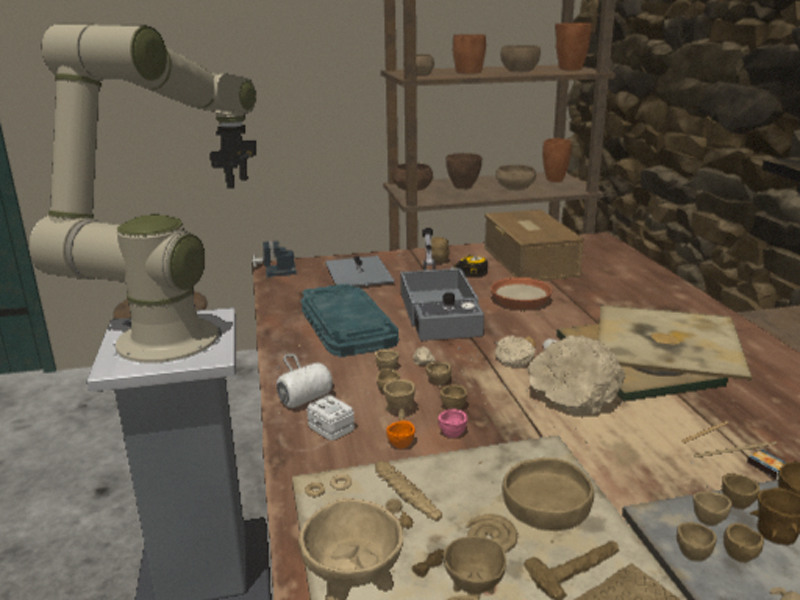

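The top view (800 px scale) shows the box at about (340,260), with the clamp to the left and the pump to the right. The lid is at (208,332). The plain cups are at (502,305), (549,304), (465,346) and (508,353), and the footed cup is at (549,350). Next I'll enlarge crops.

```bash
python3 - <<'E'
import cv2
im=cv2.imread("pics/top0.png")
a=cv2.resize(im[135:245,95:280],None,fx=4.3,fy=4.3,interpolation=cv2.INTER_CUBIC)
cv2.imwrite("pics/c1.png",a)
b=cv2.resize(im[180:245,275:395],None,fx=6.5,fy=6.5,interpolation=cv2.INTER_CUBIC)
cv2.imwrite("pics/c2.png",b)
E
```

```text
(no output)
```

View pics/c1.png

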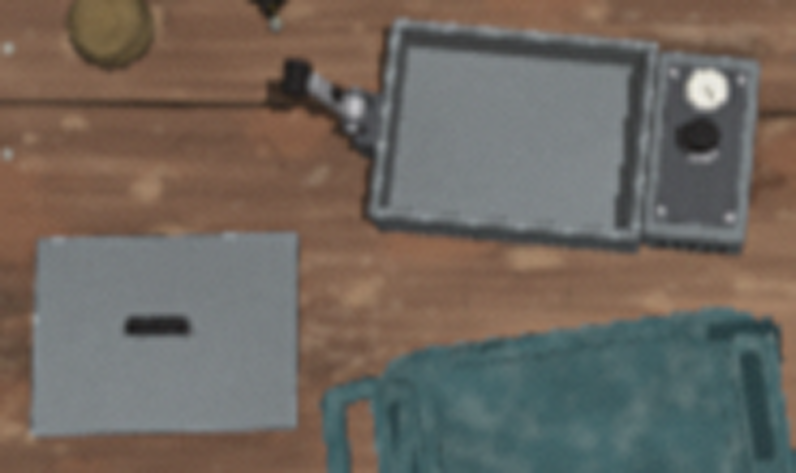

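View pics/c2.png

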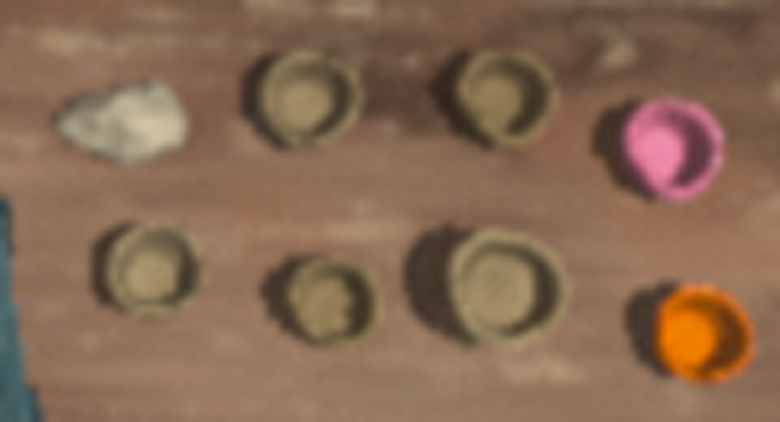

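```bash
cat > m.py <<'E'
from h import *
E
python3 - <<'E'
from h import *
g=grab_frame("top"); c1=lambda u,v:((u+.5)/4.3-.5+95,(v+.5)/4.3-.5+135); c2=lambda u,v:((u+.5)/6.5-.5+275,(v+.5)/6.5-.5+180)
P=lambda c,u,v,z:px2w(g,*c(u,v),z)
R=np.array([P(c1,*p,.062)[:2] for p in((390,18),(657,42),(638,248),(368,222))])
L=np.array([P(c1,*p,.016)[:2] for p in((38,236),(298,232),(298,430),(32,436))])
for n,q in(("box",R),("lid",L)):
    y=(q[0]+q[3]-q[1]-q[2])/2; x=(q[0]+q[1]-q[2]-q[3])/2
    print(n,q.mean(0).round(4),np.linalg.norm(x).round(4),np.linalg.norm(y).round(4),"yaw",np.arctan2(-y[0],y[1]).round(4),np.arctan2(x[1],x[0]).round(4))
print("knob",P(c1,698,135,.096),"handle",P(c1,157,326,.05),"clampgrip",P(c1,296,76,.14),"pivot",P(c1,354,108,.0765))
for n,p in dict(A=(309,98),B=(506,97),C=(153,268),D=(333,300),foot=(507,285)).items(): print(n,P(c2,*p,.056 if n=="foot" else .037).round(4))
im=cv2.imread("pics/side0.png"); cv2.imwrite("pics/c3.png",cv2.resize(im[140:285,195:320],None,fx=4.1,fy=4.1,interpolation=cv2.INTER_CUBIC))
E
```

```text
box [0.6479 0.0313] 0.1664 0.2115 yaw -0.0835 -0.0711
lid [0.4927 0.3043] 0.1593 0.2072 yaw 0.0306 0.0433
knob [ 0.63780478 -0.11300312  0.096     ] handle [0.4922923 0.3036962 0.05     ] clampgrip [0.66809121 0.18875297 0.14      ] pivot [0.66136144 0.15437747 0.0765    ]
A [ 0.5559 -0.3355  0.037 ]
B [ 0.5576 -0.4384  0.037 ]
C [ 0.4656 -0.2534  0.037 ]
D [ 0.45   -0.3459  0.037 ]
foot [ 0.4561 -0.4317  0.056 ]
```

View pics/c3.png

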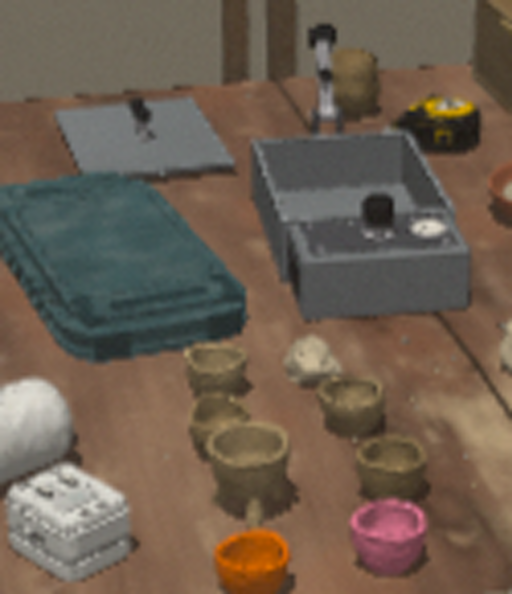

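```bash
cat > m.py <<'E'
from h import *
BX=np.array([.6479,.0313]);PSI=-.08
Y1=3*np.pi/4+PSI; Y2=np.pi/4+PSI; YB=np.pi/2+PSI
def b2w(x,y): c,s=np.cos(PSI),np.sin(PSI); return BX+[c*x-s*y,s*x+c*y]
def plan(*tgts,yaw=None):
    "units to go through world targets in turn, turning to yaw first"
    s=sense(); p=np.array(s["eef_pos"]); y0=s["tool_rot"][2]; yaw=y0 if yaw is None else yaw
    d=(y0-yaw+np.pi)%(2*np.pi)-np.pi
    print("t",s["time_s"],"pos",p.round(4),"rot",np.round(s["tool_rot"],4),"F",np.round(s["force"],1),"w",round(s["grip_width"],4),"wz",round(np.degrees(d)/8,3))
    for t in tgts:
        t=np.array(t); e=t-p; c,s_=np.cos(yaw),np.sin(yaw)
        u=np.array([c*e[0]+s_*e[1],s_*e[0]-c*e[1],-e[2]])/.03
        print("  to",t.round(4),"units",u.round(3)); p=t
def track(ref,pts,r=9,sr=22,f=None):
    "template match of patches of saved ref picture in a fresh top picture; world shift at cup rim"
    g=grab_frame("top"); im=g["color"]; A=np.load(ref)
    if f: cv2.imwrite(f,cv2.cvtColor(im,cv2.COLOR_RGB2BGR))
    for n,(x,y) in pts.items():
        u,v=w2px(g,(x,y,.037)).round().astype(int)
        m=cv2.matchTemplate(im[v-r-sr:v+r+sr+1,u-r-sr:u+r+sr+1],A[v-r:v+r+1,u-r:u+r+1],cv2.TM_CCOEFF_NORMED)
        _,q,_,l=cv2.minMaxLoc(m); print(n,"match",round(q,3),"px shift",l[0]-sr,l[1]-sr)
CUPS=dict(A=(.5559,-.3355),B=(.5576,-.4384),C=(.4656,-.2534),D=(.450,-.3459))
REF="pics/top0.png.npy"
E
python3 - <<'E'
from m import *
plan((.4656,-.2534,.238),(.4656,-.2534,.012),yaw=Y1)
E
```

```text
t 0.15 pos [0.1828 0.492  0.2383] rot [-3.1407e+00 -2.0000e-04  2.7858e+00] F [-0.7  0.1  0.4] w 0.088 wz 3.65
  to [ 0.4656 -0.2534  0.238 ] units [-2.5028e+01 -8.9310e+00  1.1000e-02]
  to [ 0.4656 -0.2534  0.012 ] units [0.    0.    7.533]
```

Emit:
step_arm(increments=[{"wz":0.9125},{"wz":0.9125},{"wz":0.9125},{"wz":0.9125},{"tx":-0.96,"ty":-0.343},{"tx":-0.96,"ty":-0.343},{"tx":-0.96,"ty":-0.343},{"tx":-0.96,"ty":-0.343},{"tx":-0.96,"ty":-0.343},{"tx":-0.96,"ty":-0.343},{"tx":-0.96,"ty":-0.343},{"tx":-0.96,"ty":-0.343}])

```text
$.increments[0]: bad value
```

Emit:
step_arm(increments=[{"tx":-0.96,"ty":-0.343},{"tx":-0.96,"ty":-0.343},{"tx":-0.96,"ty":-0.343},{"tx":-0.96,"ty":-0.343},{"tx":-0.96,"ty":-0.343},{"tx":-0.96,"ty":-0.343},{"tx":-0.96,"ty":-0.343},{"tx":-0.96,"ty":-0.343},{"tx":-0.96,"ty":-0.343},{"tx":-0.96,"ty":-0.343},{"tx":-0.96,"ty":-0.343},{"tx":-0.96,"ty":-0.343}])

```text
$.increments[0]: bad value
```

Emit:
step_arm(increments=[{"tx":-0.96,"ty":-0.343},{"tx":-0.96,"ty":-0.343},{"tx":-0.96,"ty":-0.343},{"tx":-0.96,"ty":-0.343},{"tx":-0.96,"ty":-0.343},{"tx":-0.27,"ty":-0.356,"tz":0.3},{"tz":0.9},{"tz":0.9},{"tz":0.9},{}])

```text
$.increments[0]: bad value
```

```bash
python3 - <<'E'
from m import *
plan((.4656,-.2534,.08),(.4656,-.2534,.012),yaw=Y1)
track(REF,CUPS,f="pics/t1.png")
g=grab_frame("side"); im=cv2.cvtColor(g["color"],cv2.COLOR_RGB2BGR)
cv2.imwrite("pics/s1.png",cv2.resize(im[130:290,195:330],None,fx=3.7,fy=3.7,interpolation=cv2.INTER_CUBIC))
E
```

```text
t 0.15 pos [0.1828 0.492  0.2383] rot [-3.1407e+00 -2.0000e-04  2.7858e+00] F [-0.7  0.1  0.4] w 0.088 wz 3.65
  to [ 0.4656 -0.2534  0.08  ] units [-25.028  -8.931   5.277]
  to [ 0.4656 -0.2534  0.012 ] units [0.    0.    2.267]
A match 0.997 px shift 0 0
B match 0.997 px shift 0 0
C match 0.998 px shift 0 0
D match 0.998 px shift 0 0
```

View pics/s1.png

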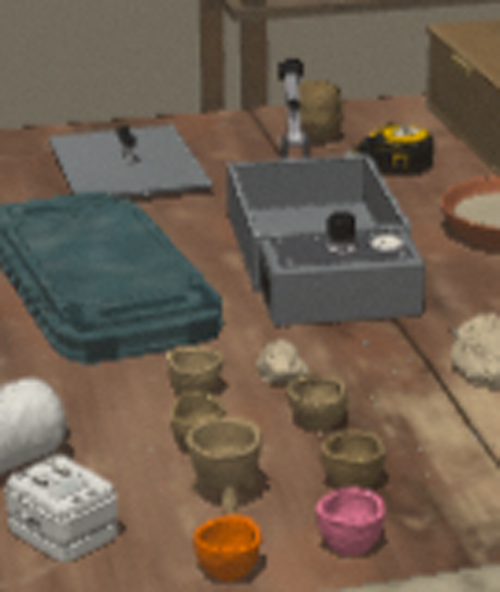

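The image is unchanged because the moves were refused; every row apparently needs all its keys.

Emit:
step_arm(increments=[{"tx":0,"ty":0,"tz":0,"wx":0,"wy":0,"wz":0.91,"jaw":100},{"tx":0,"ty":0,"tz":0,"wx":0,"wy":0,"wz":0.91,"jaw":100},{"tx":0,"ty":0,"tz":0,"wx":0,"wy":0,"wz":0.91,"jaw":100},{"tx":0,"ty":0,"tz":0,"wx":0,"wy":0,"wz":0.92,"jaw":100},{"tx":-0.96,"ty":-0.34,"tz":0,"wx":0,"wy":0,"wz":0,"jaw":100},{"tx":-0.96,"ty":-0.34,"tz":0,"wx":0,"wy":0,"wz":0,"jaw":100},{"tx":-0.96,"ty":-0.34,"tz":0,"wx":0,"wy":0,"wz":0,"jaw":100},{"tx":-0.96,"ty":-0.34,"tz":0,"wx":0,"wy":0,"wz":0,"jaw":100},{"tx":-0.96,"ty":-0.34,"tz":0,"wx":0,"wy":0,"wz":0,"jaw":100},{"tx":-0.96,"ty":-0.34,"tz":0,"wx":0,"wy":0,"wz":0,"jaw":100},{"tx":-0.96,"ty":-0.34,"tz":0,"wx":0,"wy":0,"wz":0,"jaw":100},{"tx":-0.96,"ty":-0.34,"tz":0,"wx":0,"wy":0,"wz":0,"jaw":100}])

```text
time_s: 1.75
eef_pos: [0.2703, 0.2629, 0.2388]
tool_rot: [3.141, 0.0, 2.276]
force: [0.1, 0.0, -0.7]
grip_width: 0.0883
finger_force: 0.0
```

Emit:
step_arm(increments=[{"tx":-0.96,"ty":-0.34,"tz":0,"wx":0,"wy":0,"wz":0,"jaw":100},{"tx":-0.96,"ty":-0.34,"tz":0,"wx":0,"wy":0,"wz":0,"jaw":100},{"tx":-0.96,"ty":-0.34,"tz":0,"wx":0,"wy":0,"wz":0,"jaw":100},{"tx":-0.96,"ty":-0.34,"tz":0,"wx":0,"wy":0,"wz":0,"jaw":100},{"tx":-0.96,"ty":-0.34,"tz":0,"wx":0,"wy":0,"wz":0,"jaw":100},{"tx":-0.96,"ty":-0.34,"tz":0,"wx":0,"wy":0,"wz":0,"jaw":100},{"tx":-0.96,"ty":-0.34,"tz":0,"wx":0,"wy":0,"wz":0,"jaw":100},{"tx":-0.96,"ty":-0.34,"tz":0,"wx":0,"wy":0,"wz":0,"jaw":100},{"tx":-0.96,"ty":-0.34,"tz":0,"wx":0,"wy":0,"wz":0,"jaw":100},{"tx":-0.96,"ty":-0.34,"tz":0,"wx":0,"wy":0,"wz":0,"jaw":100},{"tx":-0.96,"ty":-0.34,"tz":0,"wx":0,"wy":0,"wz":0,"jaw":100},{"tx":-0.96,"ty":-0.34,"tz":0,"wx":0,"wy":0,"wz":0,"jaw":100}])

```text
time_s: 3.25
eef_pos: [0.4012, -0.0797, 0.2387]
tool_rot: [3.142, 0.0, 2.276]
force: [0.4, 0.7, 0.2]
grip_width: 0.0881
finger_force: 0.0
```

Emit:
step_arm(increments=[{"tx":-0.96,"ty":-0.34,"tz":0.3,"wx":0,"wy":0,"wz":0,"jaw":100},{"tx":-0.96,"ty":-0.34,"tz":0.5,"wx":0,"wy":0,"wz":0,"jaw":100},{"tx":-0.96,"ty":-0.34,"tz":0.5,"wx":0,"wy":0,"wz":0,"jaw":100},{"tx":-0.96,"ty":-0.34,"tz":0.7,"wx":0,"wy":0,"wz":0,"jaw":100},{"tx":-0.96,"ty":-0.34,"tz":0.7,"wx":0,"wy":0,"wz":0,"jaw":100},{"tx":-0.9,"ty":-0.34,"tz":0.8,"wx":0,"wy":0,"wz":0,"jaw":100},{"tx":0,"ty":0,"tz":0.5,"wx":0,"wy":0,"wz":0,"jaw":100},{"tx":0,"ty":0,"tz":0,"wx":0,"wy":0,"wz":0,"jaw":100}])

```text
time_s: 4.25
eef_pos: [0.4647, -0.2476, 0.1179]
tool_rot: [-3.141, -0.002, 2.276]
force: [0.1, 0.5, -0.1]
grip_width: 0.088
finger_force: 0.0
```

```bash
python3 - <<'E'
from m import *
plan((.4656,-.2534,.08),(.4656,-.2534,.012),yaw=Y1)
track(REF,CUPS,f="pics/t1.png")
g=grab_frame("side"); im=cv2.cvtColor(g["color"],cv2.COLOR_RGB2BGR)
cv2.imwrite("pics/s2.png",cv2.resize(im[130:290,195:330],None,fx=3.7,fy=3.7,interpolation=cv2.INTER_CUBIC))
E
```

```text
t 4.25 pos [ 0.4647 -0.2476  0.1179] rot [-3.1414e+00 -2.5000e-03  2.2763e+00] F [ 0.1  0.5 -0.1] w 0.088 wz 0.001
  to [ 0.4656 -0.2534  0.08  ] units [-0.167 -0.102  1.263]
  to [ 0.4656 -0.2534  0.012 ] units [0.    0.    2.267]
A match 0.437 px shift -17 1
B match 0.997 px shift 0 0
C match 0.367 px shift -14 -2
D match 0.484 px shift 12 1
```

View pics/s2.png

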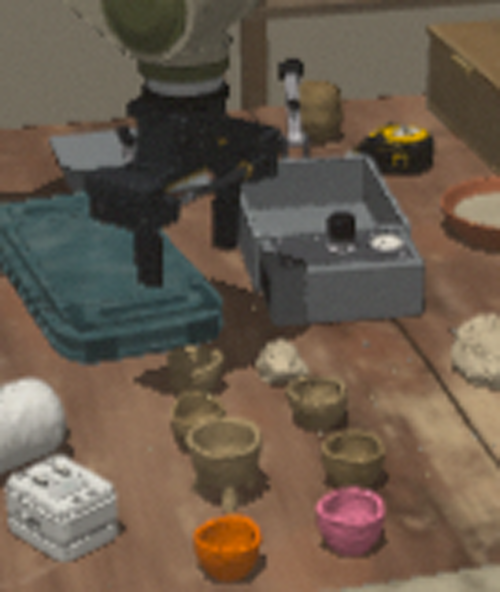

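The gripper hangs above cup C, with both fingers clear of the neighbours. I'll descend and grip.

Emit:
step_arm(increments=[{"tx":-0.167,"ty":-0.1,"tz":0.6,"wx":0,"wy":0,"wz":0,"jaw":100},{"tx":0,"ty":0,"tz":0.9,"wx":0,"wy":0,"wz":0,"jaw":100},{"tx":0,"ty":0,"tz":0.9,"wx":0,"wy":0,"wz":0,"jaw":100},{"tx":0,"ty":0,"tz":0.7,"wx":0,"wy":0,"wz":0,"jaw":100},{"tx":0,"ty":0,"tz":0.43,"wx":0,"wy":0,"wz":0,"jaw":100},{"tx":0,"ty":0,"tz":0,"wx":0,"wy":0,"wz":0,"jaw":100},{"tx":0,"ty":0,"tz":0,"wx":0,"wy":0,"wz":0,"jaw":60},{"tx":0,"ty":0,"tz":0,"wx":0,"wy":0,"wz":0,"jaw":30},{"tx":0,"ty":0,"tz":0,"wx":0,"wy":0,"wz":0,"jaw":30},{"tx":0,"ty":0,"tz":0,"wx":0,"wy":0,"wz":0,"jaw":30},{"tx":0,"ty":0,"tz":0,"wx":0,"wy":0,"wz":0,"jaw":30},{"tx":0,"ty":0,"tz":0,"wx":0,"wy":0,"wz":0,"jaw":30}])

```text
time_s: 5.85
eef_pos: [0.4663, -0.2544, 0.013]
tool_rot: [-3.142, 0.0, 2.276]
force: [-0.8, -0.4, 2.5]
grip_width: 0.0464
finger_force: 29.4
```

```bash
python3 - <<'E'
from m import *
t=b2w(-.031,-.046)
plan((.4656,-.2534,.16),(*t,.16),(*t,.021),yaw=Y1)
E
```

```text
t 5.85 pos [ 0.4663 -0.2544  0.013 ] rot [-3.1415e+00  3.0000e-04  2.2762e+00] F [-0.8 -0.4  2.5] w 0.0464 wz 0.0
  to [ 0.4656 -0.2534  0.16  ] units [ 0.041  0.006 -4.9  ]
  to [ 0.6133 -0.0121  0.16  ] units [ 2.932  8.964 -0.   ]
  to [ 0.6133 -0.0121  0.021 ] units [0.    0.    4.633]
```

Emit:
step_arm(increments=[{"tx":0,"ty":0,"tz":-0.5,"wx":0,"wy":0,"wz":0,"jaw":30},{"tx":0,"ty":0,"tz":-0.9,"wx":0,"wy":0,"wz":0,"jaw":30},{"tx":0,"ty":0,"tz":-0.9,"wx":0,"wy":0,"wz":0,"jaw":30},{"tx":0,"ty":0,"tz":-0.9,"wx":0,"wy":0,"wz":0,"jaw":30},{"tx":0.13,"ty":0.4,"tz":-0.9,"wx":0,"wy":0,"wz":0,"jaw":30},{"tx":0.27,"ty":0.8,"tz":-0.8,"wx":0,"wy":0,"wz":0,"jaw":30},{"tx":0.28,"ty":0.86,"tz":0,"wx":0,"wy":0,"wz":0,"jaw":30},{"tx":0.28,"ty":0.86,"tz":0,"wx":0,"wy":0,"wz":0,"jaw":30},{"tx":0.28,"ty":0.86,"tz":0,"wx":0,"wy":0,"wz":0,"jaw":30},{"tx":0.28,"ty":0.86,"tz":0,"wx":0,"wy":0,"wz":0,"jaw":30},{"tx":0.28,"ty":0.86,"tz":0,"wx":0,"wy":0,"wz":0,"jaw":30},{"tx":0.28,"ty":0.86,"tz":0,"wx":0,"wy":0,"wz":0,"jaw":30}])

```text
time_s: 7.35
eef_pos: [0.5714, -0.0822, 0.1607]
tool_rot: [3.141, 0.0, 2.276]
force: [-0.9, 0.6, -1.2]
grip_width: 0.0468
finger_force: 29.5
```

Emit:
step_arm(increments=[{"tx":0.28,"ty":0.86,"tz":0,"wx":0,"wy":0,"wz":0,"jaw":30},{"tx":0.28,"ty":0.86,"tz":0,"wx":0,"wy":0,"wz":0,"jaw":30},{"tx":0.28,"ty":0.86,"tz":0,"wx":0,"wy":0,"wz":0,"jaw":30},{"tx":0,"ty":0,"tz":0,"wx":0,"wy":0,"wz":0,"jaw":30},{"tx":0,"ty":0,"tz":0,"wx":0,"wy":0,"wz":0,"jaw":30}])

```text
time_s: 7.98
eef_pos: [0.6133, -0.0142, 0.1602]
tool_rot: [-3.142, 0.0, 2.276]
force: [-0.7, -0.7, -0.0]
grip_width: 0.0468
finger_force: 29.5
```

```bash
python3 - <<'E'
from m import *
t=b2w(-.031,-.046)
plan((*t,.1),(*t,.02),yaw=Y1)
track(REF,CUPS)
g=grab_frame("side"); im=cv2.cvtColor(g["color"],cv2.COLOR_RGB2BGR)
cv2.imwrite("pics/s3.png",cv2.resize(im[110:250,215:340],None,fx=4.1,fy=4.1,interpolation=cv2.INTER_CUBIC))
E
```

```text
t 7.975 pos [ 0.6133 -0.0142  0.1602] rot [-3.1415e+00  2.0000e-04  2.2760e+00] F [-0.7 -0.7 -0. ] w 0.0468 wz -0.002
  to [ 0.6133 -0.0121  0.1   ] units [0.054 0.046 2.007]
  to [ 0.6133 -0.0121  0.02  ] units [0.    0.    2.667]
A match 0.997 px shift 0 0
B match 0.997 px shift 0 0
C match 0.378 px shift -15 -7
D match 0.998 px shift 0 0
```

View pics/s3.png

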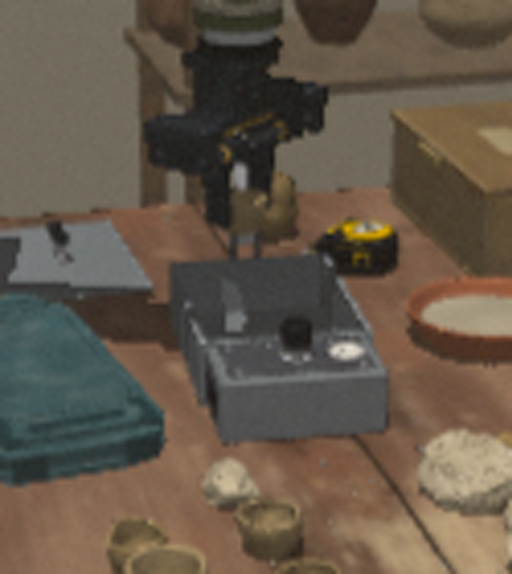

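Cup C is held at about (255,215), above the near-right part of the chamber. The other cups have not moved. I'll lower it and release.

Emit:
step_arm(increments=[{"tx":0.05,"ty":0.05,"tz":0.8,"wx":0,"wy":0,"wz":0,"jaw":30},{"tx":0,"ty":0,"tz":0.9,"wx":0,"wy":0,"wz":0,"jaw":30},{"tx":0,"ty":0,"tz":0.9,"wx":0,"wy":0,"wz":0,"jaw":30},{"tx":0,"ty":0,"tz":0.9,"wx":0,"wy":0,"wz":0,"jaw":30},{"tx":0,"ty":0,"tz":0.7,"wx":0,"wy":0,"wz":0,"jaw":30},{"tx":0,"ty":0,"tz":0.43,"wx":0,"wy":0,"wz":0,"jaw":30},{"tx":0,"ty":0,"tz":0,"wx":0,"wy":0,"wz":0,"jaw":30},{"tx":0,"ty":0,"tz":0,"wx":0,"wy":0,"wz":0,"jaw":67},{"tx":0,"ty":0,"tz":0,"wx":0,"wy":0,"wz":0,"jaw":67},{"tx":0,"ty":0,"tz":0,"wx":0,"wy":0,"wz":0,"jaw":67},{"tx":0,"ty":0,"tz":0,"wx":0,"wy":0,"wz":0,"jaw":67}])

```text
time_s: 9.45
eef_pos: [0.614, -0.0116, 0.0212]
tool_rot: [3.141, 0.0, 2.276]
force: [-0.0, -0.3, 1.2]
grip_width: 0.0589
finger_force: 0.2
```

Emit:
step_arm(increments=[{"tx":0,"ty":0,"tz":-0.5,"wx":0,"wy":0,"wz":0,"jaw":67},{"tx":0,"ty":0,"tz":-0.9,"wx":0,"wy":0,"wz":0,"jaw":67},{"tx":0,"ty":0,"tz":-0.9,"wx":0,"wy":0,"wz":0,"jaw":67},{"tx":0,"ty":0,"tz":-0.9,"wx":0,"wy":0,"wz":0,"jaw":90},{"tx":0,"ty":0,"tz":-0.9,"wx":0,"wy":0,"wz":0,"jaw":100},{"tx":0,"ty":0,"tz":-0.5,"wx":0,"wy":0,"wz":0,"jaw":100},{"tx":0,"ty":0,"tz":0,"wx":0,"wy":0,"wz":0,"jaw":100}])

```text
time_s: 10.32
eef_pos: [0.6141, -0.0117, 0.1599]
tool_rot: [3.141, 0.001, 2.276]
force: [0.8, -0.1, 0.0]
grip_width: 0.0883
finger_force: 0.0
```

```bash
python3 - <<'E'
from m import *
plan((.5576,-.4384,.16),(.5576,-.4384,.013),yaw=Y1)
track(REF,CUPS)
E
```

```text
t 10.325 pos [ 0.6141 -0.0117  0.1599] rot [3.1406e+00 1.4000e-03 2.2762e+00] F [ 0.8 -0.1  0. ] w 0.0883 wz 0.0
  to [ 0.5576 -0.4384  0.16  ] units [-9.6100e+00 -1.0655e+01 -3.0000e-03]
  to [ 0.5576 -0.4384  0.013 ] units [0.  0.  4.9]
A match 0.997 px shift 0 0
B match 0.997 px shift 0 0
C match 0.373 px shift -15 -7
D match 0.998 px shift 0 0
```

Emit:
step_arm(increments=[{"tx":-0.8,"ty":-0.888,"tz":0,"wx":0,"wy":0,"wz":0,"jaw":80},{"tx":-0.8,"ty":-0.888,"tz":0,"wx":0,"wy":0,"wz":0,"jaw":80},{"tx":-0.8,"ty":-0.888,"tz":0,"wx":0,"wy":0,"wz":0,"jaw":80},{"tx":-0.8,"ty":-0.888,"tz":0,"wx":0,"wy":0,"wz":0,"jaw":80},{"tx":-0.8,"ty":-0.888,"tz":0,"wx":0,"wy":0,"wz":0,"jaw":80},{"tx":-0.8,"ty":-0.888,"tz":0,"wx":0,"wy":0,"wz":0,"jaw":80},{"tx":-0.8,"ty":-0.888,"tz":0,"wx":0,"wy":0,"wz":0,"jaw":80},{"tx":-0.8,"ty":-0.888,"tz":0,"wx":0,"wy":0,"wz":0,"jaw":80},{"tx":-0.8,"ty":-0.888,"tz":0,"wx":0,"wy":0,"wz":0,"jaw":80},{"tx":-0.8,"ty":-0.888,"tz":0,"wx":0,"wy":0,"wz":0,"jaw":80},{"tx":-0.8,"ty":-0.888,"tz":0,"wx":0,"wy":0,"wz":0,"jaw":80},{"tx":-0.8,"ty":-0.888,"tz":0,"wx":0,"wy":0,"wz":0,"jaw":80}])

```text
time_s: 11.88
eef_pos: [0.5565, -0.439, 0.1573]
tool_rot: [-3.141, -0.003, 2.276]
force: [0.2, 0.7, -0.0]
grip_width: 0.0707
finger_force: 0.0
```

Emit:
step_arm(increments=[{"tx":0,"ty":0,"tz":0.5,"wx":0,"wy":0,"wz":0,"jaw":80},{"tx":0,"ty":0,"tz":0.9,"wx":0,"wy":0,"wz":0,"jaw":80},{"tx":0,"ty":0,"tz":0.9,"wx":0,"wy":0,"wz":0,"jaw":80},{"tx":0,"ty":0,"tz":0.7,"wx":0,"wy":0,"wz":0,"jaw":80},{"tx":0,"ty":0,"tz":0,"wx":0,"wy":0,"wz":0,"jaw":80}])

```text
time_s: 12.5
eef_pos: [0.5565, -0.4362, 0.0659]
tool_rot: [-3.142, -0.006, 2.277]
force: [0.2, -0.0, 0.3]
grip_width: 0.0708
finger_force: 0.0
```

```bash
python3 - <<'E'
from m import *
plan((.5576,-.4384,.06),(.5576,-.4384,.013),yaw=Y1)
E
```

```text
t 12.5 pos [ 0.5565 -0.4362  0.0659] rot [-3.1415 -0.0056  2.2769] F [ 0.2 -0.   0.3] w 0.0708 wz 0.005
  to [ 0.5576 -0.4384  0.06  ] units [-0.08  -0.019  0.197]
  to [ 0.5576 -0.4384  0.013 ] units [0.    0.    1.567]
```

Emit:
step_arm(increments=[{"tx":-0.06,"ty":-0.02,"tz":0.6,"wx":0,"wy":0,"wz":0,"jaw":80},{"tx":0,"ty":0,"tz":0.6,"wx":0,"wy":0,"wz":0,"jaw":80},{"tx":0,"ty":0,"tz":0.58,"wx":0,"wy":0,"wz":0,"jaw":80},{"tx":0,"ty":0,"tz":0,"wx":0,"wy":0,"wz":0,"jaw":80},{"tx":0,"ty":0,"tz":0,"wx":0,"wy":0,"wz":0,"jaw":55},{"tx":0,"ty":0,"tz":0,"wx":0,"wy":0,"wz":0,"jaw":30},{"tx":0,"ty":0,"tz":0,"wx":0,"wy":0,"wz":0,"jaw":30},{"tx":0,"ty":0,"tz":0,"wx":0,"wy":0,"wz":0,"jaw":30},{"tx":0,"ty":0,"tz":0,"wx":0,"wy":0,"wz":0,"jaw":30}])

```text
time_s: 13.62
eef_pos: [0.5581, -0.4402, 0.0163]
tool_rot: [3.142, 0.001, 2.276]
force: [0.0, 0.6, 4.9]
grip_width: 0.0501
finger_force: 31.4
```

```bash
python3 - <<'E'
from m import *
t=b2w(.031,.046)
plan((.5576,-.4384,.16),(*t,.16),(*t,.021),yaw=Y1)
E
```

```text
t 13.625 pos [ 0.5581 -0.4402  0.0163] rot [3.1415e+00 1.3000e-03 2.2762e+00] F [0.  0.6 4.9] w 0.0501 wz 0.0
  to [ 0.5576 -0.4384  0.16  ] units [ 0.056  0.025 -4.79 ]
  to [0.6825 0.0747 0.16  ] units [10.322 14.257 -0.   ]
  to [0.6825 0.0747 0.021 ] units [0.    0.    4.633]
```

Emit:
step_arm(increments=[{"tx":0,"ty":0,"tz":-0.4,"wx":0,"wy":0,"wz":0,"jaw":30},{"tx":0,"ty":0,"tz":-0.9,"wx":0,"wy":0,"wz":0,"jaw":30},{"tx":0,"ty":0,"tz":-0.9,"wx":0,"wy":0,"wz":0,"jaw":30},{"tx":0,"ty":0,"tz":-0.9,"wx":0,"wy":0,"wz":0,"jaw":30},{"tx":0.35,"ty":0.48,"tz":-0.9,"wx":0,"wy":0,"wz":0,"jaw":30},{"tx":0.6,"ty":0.83,"tz":-0.8,"wx":0,"wy":0,"wz":0,"jaw":30},{"tx":0.69,"ty":0.952,"tz":0,"wx":0,"wy":0,"wz":0,"jaw":30},{"tx":0.69,"ty":0.952,"tz":0,"wx":0,"wy":0,"wz":0,"jaw":30},{"tx":0.69,"ty":0.952,"tz":0,"wx":0,"wy":0,"wz":0,"jaw":30},{"tx":0.69,"ty":0.952,"tz":0,"wx":0,"wy":0,"wz":0,"jaw":30},{"tx":0.69,"ty":0.952,"tz":0,"wx":0,"wy":0,"wz":0,"jaw":30},{"tx":0.69,"ty":0.952,"tz":0,"wx":0,"wy":0,"wz":0,"jaw":30}])

```text
time_s: 15.12
eef_pos: [0.6193, -0.1859, 0.1599]
tool_rot: [-3.142, -0.0, 2.276]
force: [0.5, 0.1, -1.1]
grip_width: 0.0503
finger_force: 30.8
```

Emit:
step_arm(increments=[{"tx":0.69,"ty":0.952,"tz":0,"wx":0,"wy":0,"wz":0,"jaw":30},{"tx":0.69,"ty":0.952,"tz":0,"wx":0,"wy":0,"wz":0,"jaw":30},{"tx":0.69,"ty":0.952,"tz":0,"wx":0,"wy":0,"wz":0,"jaw":30},{"tx":0.69,"ty":0.952,"tz":0,"wx":0,"wy":0,"wz":0,"jaw":30},{"tx":0.69,"ty":0.952,"tz":0,"wx":0,"wy":0,"wz":0,"jaw":30},{"tx":0.69,"ty":0.952,"tz":0,"wx":0,"wy":0,"wz":0,"jaw":30},{"tx":0.69,"ty":0.952,"tz":0,"wx":0,"wy":0,"wz":0,"jaw":30},{"tx":0.4,"ty":0.5,"tz":0,"wx":0,"wy":0,"wz":0,"jaw":30},{"tx":0,"ty":0,"tz":0,"wx":0,"wy":0,"wz":0,"jaw":30},{"tx":0,"ty":0,"tz":0,"wx":0,"wy":0,"wz":0,"jaw":30}])

```text
time_s: 16.38
eef_pos: [0.681, 0.0705, 0.1596]
tool_rot: [-3.141, 0.0, 2.275]
force: [0.2, -0.6, -0.2]
grip_width: 0.0498
finger_force: 30.8
```

```bash
python3 - <<'E'
from m import *
t=b2w(.031,.046)
plan((*t,.08),(*t,.023),yaw=Y1)
track(REF,CUPS)
E
```

```text
t 16.375 pos [0.681  0.0705 0.1596] rot [-3.1411e+00  1.0000e-04  2.2752e+00] F [ 0.2 -0.6 -0.2] w 0.0498 wz -0.007
  to [0.6825 0.0747 0.08  ] units [0.075 0.127 2.652]
  to [0.6825 0.0747 0.023 ] units [0.  0.  1.9]
A match 0.997 px shift 0 0
B match 0.411 px shift 19 -8
C match 0.374 px shift -15 -7
D match 0.998 px shift 0 0
```

Emit:
step_arm(increments=[{"tx":0.04,"ty":0.08,"tz":0.8,"wx":0,"wy":0,"wz":0,"jaw":30},{"tx":0,"ty":0,"tz":0.9,"wx":0,"wy":0,"wz":0,"jaw":30},{"tx":0,"ty":0,"tz":0.9,"wx":0,"wy":0,"wz":0,"jaw":30},{"tx":0,"ty":0,"tz":0.9,"wx":0,"wy":0,"wz":0,"jaw":30},{"tx":0,"ty":0,"tz":0.6,"wx":0,"wy":0,"wz":0,"jaw":30},{"tx":0,"ty":0,"tz":0.45,"wx":0,"wy":0,"wz":0,"jaw":30},{"tx":0,"ty":0,"tz":0,"wx":0,"wy":0,"wz":0,"jaw":30},{"tx":0,"ty":0,"tz":0,"wx":0,"wy":0,"wz":0,"jaw":67},{"tx":0,"ty":0,"tz":0,"wx":0,"wy":0,"wz":0,"jaw":67},{"tx":0,"ty":0,"tz":0,"wx":0,"wy":0,"wz":0,"jaw":67},{"tx":0,"ty":0,"tz":0,"wx":0,"wy":0,"wz":0,"jaw":67}])

```text
time_s: 17.8
eef_pos: [0.6822, 0.0742, 0.0232]
tool_rot: [3.141, 0.0, 2.276]
force: [-0.3, -0.7, 0.7]
grip_width: 0.0592
finger_force: 0.0
```

Emit:
step_arm(increments=[{"tx":0,"ty":0,"tz":-0.5,"wx":0,"wy":0,"wz":0,"jaw":67},{"tx":0,"ty":0,"tz":-0.9,"wx":0,"wy":0,"wz":0,"jaw":67},{"tx":0,"ty":0,"tz":-0.9,"wx":0,"wy":0,"wz":0,"jaw":67},{"tx":0,"ty":0,"tz":-0.9,"wx":0,"wy":0,"wz":0,"jaw":85},{"tx":0,"ty":0,"tz":-0.9,"wx":0,"wy":0,"wz":0,"jaw":85},{"tx":0,"ty":0,"tz":-0.5,"wx":0,"wy":0,"wz":0.1,"jaw":85},{"tx":0,"ty":0,"tz":0,"wx":0,"wy":0,"wz":0.95,"jaw":85},{"tx":0,"ty":0,"tz":0,"wx":0,"wy":0,"wz":1,"jaw":85},{"tx":0,"ty":0,"tz":0,"wx":0,"wy":0,"wz":1,"jaw":85},{"tx":0,"ty":0,"tz":0,"wx":0,"wy":0,"wz":1,"jaw":85},{"tx":0,"ty":0,"tz":0,"wx":0,"wy":0,"wz":1,"jaw":85},{"tx":0,"ty":0,"tz":0,"wx":0,"wy":0,"wz":1,"jaw":85}])

```text
time_s: 19.3
eef_pos: [0.6821, 0.0742, 0.1611]
tool_rot: [-3.141, 0.0, 1.426]
force: [0.0, -0.1, -0.8]
grip_width: 0.075
finger_force: 0.0
```

Emit:
step_arm(increments=[{"tx":0,"ty":0,"tz":0,"wx":0,"wy":0,"wz":1,"jaw":85},{"tx":0,"ty":0,"tz":0,"wx":0,"wy":0,"wz":1,"jaw":85},{"tx":0,"ty":0,"tz":0,"wx":0,"wy":0,"wz":1,"jaw":85},{"tx":0,"ty":0,"tz":0,"wx":0,"wy":0,"wz":1,"jaw":85},{"tx":0,"ty":0,"tz":0,"wx":0,"wy":0,"wz":1,"jaw":85},{"tx":0,"ty":0,"tz":0,"wx":0,"wy":0,"wz":0.2,"jaw":85}])

```text
time_s: 20.05
eef_pos: [0.6821, 0.0742, 0.1611]
tool_rot: [-3.141, 0.0, 0.705]
force: [-0.4, -0.2, -0.4]
grip_width: 0.0748
finger_force: 0.0
```

```bash
python3 - <<'E'
from m import *
plan((.5559,-.3355,.16),(.5559,-.3355,.013),yaw=Y2)
track(REF,CUPS)
E
```

```text
t 20.05 pos [0.6821 0.0742 0.1611] rot [-3.1414e+00  2.0000e-04  7.0480e-01] F [-0.4 -0.2 -0.4] w 0.0748 wz -0.005
  to [ 0.5559 -0.3355  0.16  ] units [-12.056   7.669   0.036]
  to [ 0.5559 -0.3355  0.013 ] units [0.  0.  4.9]
A match 0.997 px shift 0 0
B match 0.411 px shift 19 -8
C match 0.373 px shift -15 -7
D match 0.998 px shift 0 0
```

Emit:
step_arm(increments=[{"tx":-0.927,"ty":0.59,"tz":0,"wx":0,"wy":0,"wz":0,"jaw":80},{"tx":-0.927,"ty":0.59,"tz":0,"wx":0,"wy":0,"wz":0,"jaw":80},{"tx":-0.927,"ty":0.59,"tz":0,"wx":0,"wy":0,"wz":0,"jaw":80},{"tx":-0.927,"ty":0.59,"tz":0,"wx":0,"wy":0,"wz":0,"jaw":80},{"tx":-0.927,"ty":0.59,"tz":0,"wx":0,"wy":0,"wz":0,"jaw":80},{"tx":-0.927,"ty":0.59,"tz":0,"wx":0,"wy":0,"wz":0,"jaw":80},{"tx":-0.927,"ty":0.59,"tz":0,"wx":0,"wy":0,"wz":0,"jaw":80},{"tx":-0.927,"ty":0.59,"tz":0,"wx":0,"wy":0,"wz":0,"jaw":80},{"tx":-0.927,"ty":0.59,"tz":0,"wx":0,"wy":0,"wz":0,"jaw":80},{"tx":-0.927,"ty":0.59,"tz":0,"wx":0,"wy":0,"wz":0,"jaw":80},{"tx":-0.927,"ty":0.59,"tz":0,"wx":0,"wy":0,"wz":0,"jaw":80},{"tx":-0.927,"ty":0.59,"tz":0,"wx":0,"wy":0,"wz":0,"jaw":80}])

```text
time_s: 21.6
eef_pos: [0.5654, -0.3049, 0.1611]
tool_rot: [-3.142, -0.0, 0.708]
force: [-0.1, 0.0, 0.1]
grip_width: 0.0706
finger_force: 0.0
```

Emit:
step_arm(increments=[{"tx":-0.927,"ty":0.59,"tz":0,"wx":0,"wy":0,"wz":0,"jaw":80},{"tx":0,"ty":0,"tz":0.5,"wx":0,"wy":0,"wz":0,"jaw":80},{"tx":0,"ty":0,"tz":0.9,"wx":0,"wy":0,"wz":0,"jaw":80},{"tx":0,"ty":0,"tz":0.9,"wx":0,"wy":0,"wz":0,"jaw":80},{"tx":0,"ty":0,"tz":0.7,"wx":0,"wy":0,"wz":0,"jaw":80},{"tx":0,"ty":0,"tz":0,"wx":0,"wy":0,"wz":0,"jaw":80}])

```text
time_s: 22.35
eef_pos: [0.5556, -0.3338, 0.0691]
tool_rot: [-3.138, 0.0, 0.707]
force: [-0.5, 0.0, 0.6]
grip_width: 0.0708
finger_force: 0.0
```

```bash
python3 - <<'E'
from m import *
plan((.5559,-.3355,.06),(.5559,-.3355,.013),yaw=Y2)
E
```

```text
t 22.35 pos [ 0.5556 -0.3338  0.0691] rot [-3.1376e+00  4.0000e-04  7.0730e-01] F [-0.5  0.   0.6] w 0.0708 wz 0.014
  to [ 0.5559 -0.3355  0.06  ] units [-0.031  0.05   0.302]
  to [ 0.5559 -0.3355  0.013 ] units [0.    0.    1.567]
```

Emit:
step_arm(increments=[{"tx":-0.02,"ty":0.04,"tz":0.6,"wx":0,"wy":0,"wz":0,"jaw":80},{"tx":0,"ty":0,"tz":0.6,"wx":0,"wy":0,"wz":0,"jaw":80},{"tx":0,"ty":0,"tz":0.67,"wx":0,"wy":0,"wz":0,"jaw":80},{"tx":0,"ty":0,"tz":0,"wx":0,"wy":0,"wz":0,"jaw":80},{"tx":0,"ty":0,"tz":0,"wx":0,"wy":0,"wz":0,"jaw":55},{"tx":0,"ty":0,"tz":0,"wx":0,"wy":0,"wz":0,"jaw":30},{"tx":0,"ty":0,"tz":0,"wx":0,"wy":0,"wz":0,"jaw":30},{"tx":0,"ty":0,"tz":0,"wx":0,"wy":0,"wz":0,"jaw":30},{"tx":0,"ty":0,"tz":0,"wx":0,"wy":0,"wz":0,"jaw":30}])

```text
time_s: 23.48
eef_pos: [0.5568, -0.337, 0.0157]
tool_rot: [3.14, -0.0, 0.705]
force: [1.1, -0.1, 5.6]
grip_width: 0.0499
finger_force: 30.0
```

```bash
python3 - <<'E'
from m import *
t=b2w(.031,-.046)
plan((.5559,-.3355,.16),(*t,.16),(*t,.021),yaw=Y2)
E
```

```text
t 23.475 pos [ 0.5568 -0.337   0.0157] rot [ 3.1401e+00 -2.0000e-04  7.0540e-01] F [ 1.1 -0.1  5.6] w 0.0499 wz -0.0
  to [ 0.5559 -0.3355  0.16  ] units [ 0.01  -0.058 -4.811]
  to [ 0.6751 -0.017   0.16  ] units [ 9.908 -5.506 -0.   ]
  to [ 0.6751 -0.017   0.021 ] units [0.    0.    4.633]
```

Emit:
step_arm(increments=[{"tx":0,"ty":0,"tz":-0.4,"wx":0,"wy":0,"wz":0,"jaw":30},{"tx":0,"ty":0,"tz":-0.9,"wx":0,"wy":0,"wz":0,"jaw":30},{"tx":0,"ty":0,"tz":-0.9,"wx":0,"wy":0,"wz":0,"jaw":30},{"tx":0,"ty":0,"tz":-0.9,"wx":0,"wy":0,"wz":0,"jaw":30},{"tx":0.36,"ty":-0.2,"tz":-0.9,"wx":0,"wy":0,"wz":0,"jaw":30},{"tx":0.72,"ty":-0.4,"tz":-0.8,"wx":0,"wy":0,"wz":0,"jaw":30},{"tx":0.9,"ty":-0.5,"tz":0,"wx":0,"wy":0,"wz":0,"jaw":30},{"tx":0.9,"ty":-0.5,"tz":0,"wx":0,"wy":0,"wz":0,"jaw":30},{"tx":0.9,"ty":-0.5,"tz":0,"wx":0,"wy":0,"wz":0,"jaw":30},{"tx":0.9,"ty":-0.5,"tz":0,"wx":0,"wy":0,"wz":0,"jaw":30},{"tx":0.9,"ty":-0.5,"tz":0,"wx":0,"wy":0,"wz":0,"jaw":30},{"tx":0.9,"ty":-0.5,"tz":0,"wx":0,"wy":0,"wz":0,"jaw":30}])

```text
time_s: 24.98
eef_pos: [0.6344, -0.1273, 0.1592]
tool_rot: [-3.141, 0.0, 0.705]
force: [0.2, 0.2, -0.8]
grip_width: 0.0504
finger_force: 30.0
```

Emit:
step_arm(increments=[{"tx":0.9,"ty":-0.5,"tz":0,"wx":0,"wy":0,"wz":0,"jaw":30},{"tx":0.9,"ty":-0.5,"tz":0,"wx":0,"wy":0,"wz":0,"jaw":30},{"tx":0.9,"ty":-0.5,"tz":0,"wx":0,"wy":0,"wz":0,"jaw":30},{"tx":0.72,"ty":-0.4,"tz":0,"wx":0,"wy":0,"wz":0,"jaw":30},{"tx":0,"ty":0,"tz":0,"wx":0,"wy":0,"wz":0,"jaw":30},{"tx":0,"ty":0,"tz":0,"wx":0,"wy":0,"wz":0,"jaw":30}])

```text
time_s: 25.72
eef_pos: [0.6754, -0.0193, 0.1589]
tool_rot: [-3.142, 0.0, 0.705]
force: [0.9, -0.5, 0.1]
grip_width: 0.0503
finger_force: 30.0
```

```bash
python3 - <<'E'
from m import *
t=b2w(.031,-.046)
plan((*t,.08),(*t,.0225),yaw=Y2)
track(REF,CUPS)
E
```

```text
t 25.725 pos [ 0.6754 -0.0193  0.1589] rot [-3.1415e+00  4.0000e-04  7.0480e-01] F [ 0.9 -0.5  0.1] w 0.0503 wz -0.004
  to [ 0.6751 -0.017   0.08  ] units [ 0.043 -0.063  2.629]
  to [ 0.6751 -0.017   0.0225] units [0.    0.    1.917]
A match 0.44 px shift -7 4
B match 0.409 px shift 19 -8
C match 0.372 px shift -15 -7
D match 0.998 px shift 0 0
```

Emit:
step_arm(increments=[{"tx":0.04,"ty":-0.06,"tz":0.8,"wx":0,"wy":0,"wz":0,"jaw":30},{"tx":0,"ty":0,"tz":0.9,"wx":0,"wy":0,"wz":0,"jaw":30},{"tx":0,"ty":0,"tz":0.9,"wx":0,"wy":0,"wz":0,"jaw":30},{"tx":0,"ty":0,"tz":0.9,"wx":0,"wy":0,"wz":0,"jaw":30},{"tx":0,"ty":0,"tz":0.6,"wx":0,"wy":0,"wz":0,"jaw":30},{"tx":0,"ty":0,"tz":0.44,"wx":0,"wy":0,"wz":0,"jaw":30},{"tx":0,"ty":0,"tz":0,"wx":0,"wy":0,"wz":0,"jaw":30},{"tx":0,"ty":0,"tz":0,"wx":0,"wy":0,"wz":0,"jaw":67},{"tx":0,"ty":0,"tz":0,"wx":0,"wy":0,"wz":0,"jaw":67},{"tx":0,"ty":0,"tz":0,"wx":0,"wy":0,"wz":0,"jaw":67},{"tx":0,"ty":0,"tz":0,"wx":0,"wy":0,"wz":0,"jaw":67}])

```text
time_s: 27.15
eef_pos: [0.6754, -0.0163, 0.0229]
tool_rot: [3.141, -0.0, 0.705]
force: [0.5, 0.7, 0.1]
grip_width: 0.0592
finger_force: 0.0
```

Emit:
step_arm(increments=[{"tx":0,"ty":0,"tz":-0.5,"wx":0,"wy":0,"wz":0,"jaw":67},{"tx":0,"ty":0,"tz":-0.9,"wx":0,"wy":0,"wz":0,"jaw":67},{"tx":0,"ty":0,"tz":-0.9,"wx":0,"wy":0,"wz":0,"jaw":67},{"tx":0,"ty":0,"tz":-0.9,"wx":0,"wy":0,"wz":0,"jaw":80},{"tx":0,"ty":0,"tz":-0.9,"wx":0,"wy":0,"wz":0,"jaw":80},{"tx":0,"ty":0,"tz":-0.5,"wx":0,"wy":0,"wz":0,"jaw":80},{"tx":0,"ty":0,"tz":0,"wx":0,"wy":0,"wz":0,"jaw":80}])

```text
time_s: 28.02
eef_pos: [0.6757, -0.0164, 0.1619]
tool_rot: [3.14, -0.001, 0.705]
force: [-0.2, -0.0, -1.0]
grip_width: 0.0703
finger_force: 0.0
```

```bash
python3 - <<'E'
from m import *
plan((.45,-.3459,.16),(.45,-.3459,.013),yaw=Y2)
track(REF,CUPS)
E
```

```text
t 28.025 pos [ 0.6757 -0.0164  0.1619] rot [ 3.140e+00 -1.300e-03  7.054e-01] F [-0.2 -0.  -1. ] w 0.0703 wz -0.0
  to [ 0.45   -0.3459  0.16  ] units [-12.847   3.485   0.063]
  to [ 0.45   -0.3459  0.013 ] units [0.  0.  4.9]
A match 0.436 px shift -7 4
B match 0.401 px shift 19 -8
C match 0.375 px shift -15 -7
D match 0.998 px shift 0 0
```

Emit:
step_arm(increments=[{"tx":-0.988,"ty":0.268,"tz":0,"wx":0,"wy":0,"wz":0,"jaw":80},{"tx":-0.988,"ty":0.268,"tz":0,"wx":0,"wy":0,"wz":0,"jaw":80},{"tx":-0.988,"ty":0.268,"tz":0,"wx":0,"wy":0,"wz":0,"jaw":80},{"tx":-0.988,"ty":0.268,"tz":0,"wx":0,"wy":0,"wz":0,"jaw":80},{"tx":-0.988,"ty":0.268,"tz":0,"wx":0,"wy":0,"wz":0,"jaw":80},{"tx":-0.988,"ty":0.268,"tz":0,"wx":0,"wy":0,"wz":0,"jaw":80},{"tx":-0.988,"ty":0.268,"tz":0,"wx":0,"wy":0,"wz":0,"jaw":80},{"tx":-0.988,"ty":0.268,"tz":0,"wx":0,"wy":0,"wz":0,"jaw":80},{"tx":-0.988,"ty":0.268,"tz":0,"wx":0,"wy":0,"wz":0,"jaw":80},{"tx":-0.988,"ty":0.268,"tz":0,"wx":0,"wy":0,"wz":0,"jaw":80},{"tx":-0.988,"ty":0.268,"tz":0,"wx":0,"wy":0,"wz":0,"jaw":80},{"tx":-0.988,"ty":0.268,"tz":0,"wx":0,"wy":0,"wz":0,"jaw":80}])

```text
time_s: 29.58
eef_pos: [0.4661, -0.3208, 0.1595]
tool_rot: [-3.139, 0.0, 0.705]
force: [-0.6, -0.1, 0.7]
grip_width: 0.0708
finger_force: 0.0
```

Emit:
step_arm(increments=[{"tx":-0.988,"ty":0.268,"tz":0,"wx":0,"wy":0,"wz":0,"jaw":80},{"tx":0,"ty":0,"tz":0.5,"wx":0,"wy":0,"wz":0,"jaw":80},{"tx":0,"ty":0,"tz":0.9,"wx":0,"wy":0,"wz":0,"jaw":80},{"tx":0,"ty":0,"tz":0.9,"wx":0,"wy":0,"wz":0,"jaw":80},{"tx":0,"ty":0,"tz":0.7,"wx":0,"wy":0,"wz":0,"jaw":80},{"tx":0,"ty":0,"tz":0,"wx":0,"wy":0,"wz":0,"jaw":80}])

```text
time_s: 30.32
eef_pos: [0.4493, -0.3439, 0.0683]
tool_rot: [-3.137, -0.0, 0.706]
force: [-0.1, 0.4, -0.3]
grip_width: 0.0706
finger_force: 0.0
```

```bash
python3 - <<'E'
from m import *
plan((.45,-.3459,.06),(.45,-.3459,.013),yaw=Y2)
g=snap("top","pics/t4.png")
im=cv2.imread("pics/t4.png")
cv2.imwrite("pics/t4b.png",np.hstack([cv2.resize(im[130:210,155:275],None,fx=4,fy=4,interpolation=cv2.INTER_CUBIC),cv2.resize(im[170:250,285:365],None,fx=4,fy=4,interpolation=cv2.INTER_CUBIC)]))
E
```

```text
t 30.325 pos [ 0.4493 -0.3439  0.0683] rot [-3.1366e+00 -1.0000e-04  7.0610e-01] F [-0.1  0.4 -0.3] w 0.0706 wz 0.005
  to [ 0.45   -0.3459  0.06  ] units [-0.024  0.067  0.277]
  to [ 0.45   -0.3459  0.013 ] units [0.    0.    1.567]
```

View pics/t4b.png

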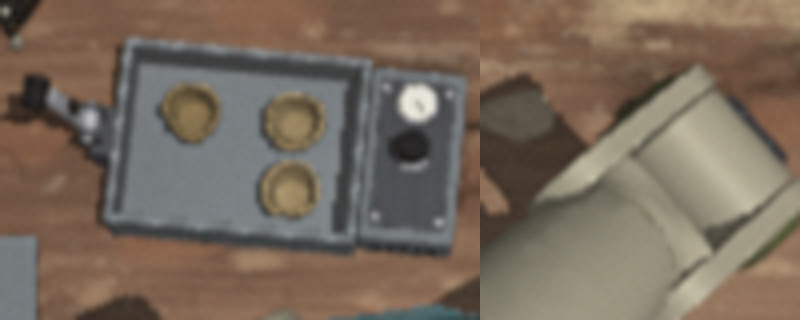

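The picture shows three cups upright in the chamber, at (190,110), (293,121) and (290,188), and the front-left slot free. Next is cup D.

Emit:
step_arm(increments=[{"tx":-0.02,"ty":0.03,"tz":0.6,"wx":0,"wy":0,"wz":0,"jaw":80},{"tx":0,"ty":0,"tz":0.6,"wx":0,"wy":0,"wz":0,"jaw":80},{"tx":0,"ty":0,"tz":0.63,"wx":0,"wy":0,"wz":0,"jaw":80},{"tx":0,"ty":0,"tz":0,"wx":0,"wy":0,"wz":0,"jaw":80},{"tx":0,"ty":0,"tz":0,"wx":0,"wy":0,"wz":0,"jaw":55},{"tx":0,"ty":0,"tz":0,"wx":0,"wy":0,"wz":0,"jaw":30},{"tx":0,"ty":0,"tz":0,"wx":0,"wy":0,"wz":0,"jaw":30},{"tx":0,"ty":0,"tz":0,"wx":0,"wy":0,"wz":0,"jaw":30},{"tx":0,"ty":0,"tz":0,"wx":0,"wy":0,"wz":0,"jaw":30}])

```text
time_s: 31.5
eef_pos: [0.4501, -0.3471, 0.0164]
tool_rot: [3.14, -0.0, 0.705]
force: [0.7, -0.3, 5.9]
grip_width: 0.0458
finger_force: 29.7
```

```bash
python3 - <<'E'
from m import *
t=b2w(-.031,.046)
plan((.45,-.3459,.16),(*t,.16),(*t,.021),yaw=Y2)
E
```

```text
t 31.5 pos [ 0.4501 -0.3471  0.0164] rot [ 3.1404 -0.      0.7054] F [ 0.7 -0.3  5.9] w 0.0458 wz -0.0
  to [ 0.45   -0.3459  0.16  ] units [ 0.023 -0.033 -4.786]
  to [0.6207 0.0796 0.16  ] units [13.528 -7.111 -0.   ]
  to [0.6207 0.0796 0.021 ] units [0.    0.    4.633]
```

Emit:
step_arm(increments=[{"tx":0,"ty":0,"tz":-0.4,"wx":0,"wy":0,"wz":0,"jaw":30},{"tx":0,"ty":0,"tz":-0.9,"wx":0,"wy":0,"wz":0,"jaw":30},{"tx":0,"ty":0,"tz":-0.9,"wx":0,"wy":0,"wz":0,"jaw":30},{"tx":0,"ty":0,"tz":-0.9,"wx":0,"wy":0,"wz":0,"jaw":30},{"tx":0.36,"ty":-0.19,"tz":-0.9,"wx":0,"wy":0,"wz":0,"jaw":30},{"tx":0.72,"ty":-0.38,"tz":-0.8,"wx":0,"wy":0,"wz":0,"jaw":30},{"tx":0.9,"ty":-0.474,"tz":0,"wx":0,"wy":0,"wz":0,"jaw":30},{"tx":0.9,"ty":-0.474,"tz":0,"wx":0,"wy":0,"wz":0,"jaw":30},{"tx":0.9,"ty":-0.474,"tz":0,"wx":0,"wy":0,"wz":0,"jaw":30},{"tx":0.9,"ty":-0.474,"tz":0,"wx":0,"wy":0,"wz":0,"jaw":30},{"tx":0.9,"ty":-0.474,"tz":0,"wx":0,"wy":0,"wz":0,"jaw":30},{"tx":0.9,"ty":-0.474,"tz":0,"wx":0,"wy":0,"wz":0,"jaw":30}])

```text
time_s: 33.0
eef_pos: [0.5316, -0.1418, 0.1603]
tool_rot: [-3.142, 0.0, 0.705]
force: [0.8, -0.1, -0.5]
grip_width: 0.0457
finger_force: 29.8
```

Emit:
step_arm(increments=[{"tx":0.9,"ty":-0.474,"tz":0,"wx":0,"wy":0,"wz":0,"jaw":30},{"tx":0.9,"ty":-0.474,"tz":0,"wx":0,"wy":0,"wz":0,"jaw":30},{"tx":0.9,"ty":-0.474,"tz":0,"wx":0,"wy":0,"wz":0,"jaw":30},{"tx":0.9,"ty":-0.474,"tz":0,"wx":0,"wy":0,"wz":0,"jaw":30},{"tx":0.9,"ty":-0.474,"tz":0,"wx":0,"wy":0,"wz":0,"jaw":30},{"tx":0.9,"ty":-0.474,"tz":0,"wx":0,"wy":0,"wz":0,"jaw":30},{"tx":0.9,"ty":-0.474,"tz":0,"wx":0,"wy":0,"wz":0,"jaw":30},{"tx":0.75,"ty":-0.38,"tz":0,"wx":0,"wy":0,"wz":0,"jaw":30},{"tx":0,"ty":0,"tz":0,"wx":0,"wy":0,"wz":0,"jaw":30},{"tx":0,"ty":0,"tz":0,"wx":0,"wy":0,"wz":0,"jaw":30}])

```text
time_s: 34.25
eef_pos: [0.6202, 0.0781, 0.1599]
tool_rot: [-3.142, 0.0, 0.705]
force: [0.1, -1.6, -0.6]
grip_width: 0.0458
finger_force: 29.8
```

```bash
python3 - <<'E'
from m import *
t=b2w(-.031,.046)
plan((*t,.08),(*t,.0228),yaw=Y2)
g=snap("top","pics/t5.png")
E
```

```text
t 34.25 pos [0.6202 0.0781 0.1599] rot [-3.1415e+00  5.0000e-04  7.0510e-01] F [ 0.1 -1.6 -0.6] w 0.0458 wz -0.002
  to [0.6207 0.0796 0.08  ] units [ 0.043 -0.029  2.665]
  to [0.6207 0.0796 0.0228] units [0.    0.    1.907]
```

Emit:
step_arm(increments=[{"tx":0.03,"ty":-0.02,"tz":0.8,"wx":0,"wy":0,"wz":0,"jaw":30},{"tx":0,"ty":0,"tz":0.9,"wx":0,"wy":0,"wz":0,"jaw":30},{"tx":0,"ty":0,"tz":0.9,"wx":0,"wy":0,"wz":0,"jaw":30},{"tx":0,"ty":0,"tz":0.9,"wx":0,"wy":0,"wz":0,"jaw":30},{"tx":0,"ty":0,"tz":0.6,"wx":0,"wy":0,"wz":0,"jaw":30},{"tx":0,"ty":0,"tz":0.46,"wx":0,"wy":0,"wz":0,"jaw":30},{"tx":0,"ty":0,"tz":0,"wx":0,"wy":0,"wz":0,"jaw":30},{"tx":0,"ty":0,"tz":0,"wx":0,"wy":0,"wz":0,"jaw":65},{"tx":0,"ty":0,"tz":0,"wx":0,"wy":0,"wz":0,"jaw":65},{"tx":0,"ty":0,"tz":0,"wx":0,"wy":0,"wz":0,"jaw":65},{"tx":0,"ty":0,"tz":0,"wx":0,"wy":0,"wz":0,"jaw":65}])

```text
time_s: 35.67
eef_pos: [0.6209, 0.0798, 0.0232]
tool_rot: [3.141, -0.0, 0.705]
force: [-1.0, -0.4, -0.1]
grip_width: 0.0575
finger_force: 0.0
```

Emit:
step_arm(increments=[{"tx":0,"ty":0,"tz":-0.5,"wx":0,"wy":0,"wz":0,"jaw":65},{"tx":0,"ty":0,"tz":-0.9,"wx":0,"wy":0,"wz":0,"jaw":65},{"tx":0,"ty":0,"tz":-0.9,"wx":0,"wy":0,"wz":0,"jaw":65},{"tx":0,"ty":0,"tz":-0.9,"wx":0,"wy":0,"wz":0,"jaw":65},{"tx":0,"ty":0,"tz":-0.9,"wx":0,"wy":0,"wz":0,"jaw":65},{"tx":0,"ty":0,"tz":-0.9,"wx":0,"wy":0,"wz":-0.1,"jaw":65},{"tx":0,"ty":0,"tz":-0.5,"wx":0,"wy":0,"wz":-0.95,"jaw":65},{"tx":0,"ty":0,"tz":0,"wx":0,"wy":0,"wz":-1,"jaw":65},{"tx":0,"ty":0,"tz":0,"wx":0,"wy":0,"wz":-1,"jaw":60},{"tx":0,"ty":0,"tz":0,"wx":0,"wy":0,"wz":-1,"jaw":60},{"tx":0,"ty":0,"tz":0,"wx":0,"wy":0,"wz":-1,"jaw":60},{"tx":0,"ty":0,"tz":0,"wx":0,"wy":0,"wz":-1,"jaw":60}])

```text
time_s: 37.17
eef_pos: [0.6209, 0.0798, 0.1892]
tool_rot: [3.14, 0.0, 1.555]
force: [-0.0, -0.1, 0.8]
grip_width: 0.0529
finger_force: 0.0
```

```bash
python3 - <<'E'
from m import *
plan((.4925,.304,.2),(.4925,.304,.1),(.4925,.304,.026),yaw=np.pi/2+.037)
E
```

```text
t 37.175 pos [0.6209 0.0798 0.1892] rot [3.1405e+00 1.0000e-04 1.5547e+00] F [-0.  -0.1  0.8] w 0.0529 wz -0.38
  to [0.4925 0.304  0.2   ] units [ 7.626 -3.999 -0.359]
  to [0.4925 0.304  0.1   ] units [0.    0.    3.333]
  to [0.4925 0.304  0.026 ] units [0.    0.    2.467]
```

Emit:
step_arm(increments=[{"tx":0,"ty":0,"tz":0,"wx":0,"wy":0,"wz":-0.38,"jaw":60},{"tx":0.95,"ty":-0.5,"tz":0,"wx":0,"wy":0,"wz":0,"jaw":60},{"tx":0.95,"ty":-0.5,"tz":0,"wx":0,"wy":0,"wz":0,"jaw":60},{"tx":0.95,"ty":-0.5,"tz":0,"wx":0,"wy":0,"wz":0,"jaw":60},{"tx":0.95,"ty":-0.5,"tz":0,"wx":0,"wy":0,"wz":0,"jaw":60},{"tx":0.95,"ty":-0.5,"tz":0,"wx":0,"wy":0,"wz":0,"jaw":60},{"tx":0.95,"ty":-0.5,"tz":0,"wx":0,"wy":0,"wz":0,"jaw":60},{"tx":0.95,"ty":-0.5,"tz":0,"wx":0,"wy":0,"wz":0,"jaw":60},{"tx":0.98,"ty":-0.5,"tz":0,"wx":0,"wy":0,"wz":0,"jaw":60},{"tx":0,"ty":0,"tz":0.9,"wx":0,"wy":0,"wz":0,"jaw":60},{"tx":0,"ty":0,"tz":0.9,"wx":0,"wy":0,"wz":0,"jaw":60},{"tx":0,"ty":0,"tz":0.9,"wx":0,"wy":0,"wz":0,"jaw":60}])

```text
time_s: 38.67
eef_pos: [0.4936, 0.3049, 0.1074]
tool_rot: [3.14, -0.0, 1.603]
force: [0.5, 0.9, 0.4]
grip_width: 0.0529
finger_force: 0.0
```

Emit:
step_arm(increments=[{"tx":0,"ty":0,"tz":0,"wx":0,"wy":0,"wz":0,"jaw":60}])

```text
time_s: 38.8
eef_pos: [0.4928, 0.3045, 0.1065]
tool_rot: [-3.139, 0.001, 1.603]
force: [0.2, -0.2, 0.7]
grip_width: 0.0529
finger_force: 0.0
```

```bash
python3 - <<'E'
from m import *
plan((.4925,.304,.026),yaw=np.pi/2+.037)
snap("top","pics/t6.png"); snap("side","pics/s6.png")
a=cv2.imread("pics/t6.png");b=cv2.imread("pics/s6.png")
cv2.imwrite("pics/v6.png",np.hstack([cv2.resize(a[130:250,95:280],None,fx=2.4,fy=2.4,interpolation=cv2.INTER_CUBIC),cv2.resize(b[130:226,190:310],None,fx=3,fy=3,interpolation=cv2.INTER_CUBIC)]))
E
```

```text
t 38.8 pos [0.4928 0.3045 0.1065] rot [-3.1392e+00  8.0000e-04  1.6032e+00] F [ 0.2 -0.2  0.7] w 0.0529 wz -0.033
  to [0.4925 0.304  0.026 ] units [-0.015 -0.012  2.684]
```

View pics/v6.png

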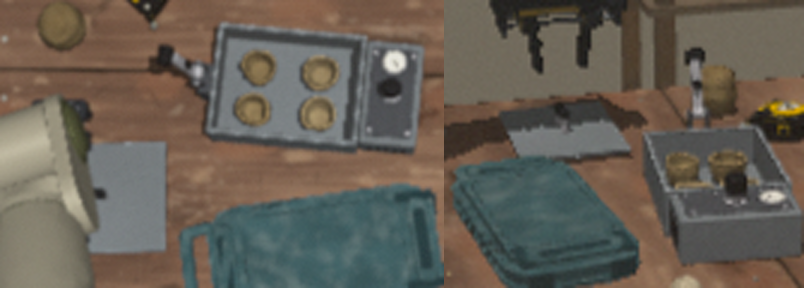

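All four cups stand in the chamber. I'll grip the lid handle and refine the box and lid poses with an edge fit.

Emit:
step_arm(increments=[{"tx":0,"ty":0,"tz":0.9,"wx":0,"wy":0,"wz":0,"jaw":60},{"tx":0,"ty":0,"tz":0.9,"wx":0,"wy":0,"wz":0,"jaw":60},{"tx":0,"ty":0,"tz":0.6,"wx":0,"wy":0,"wz":0,"jaw":60},{"tx":0,"ty":0,"tz":0.25,"wx":0,"wy":0,"wz":0,"jaw":60},{"tx":0,"ty":0,"tz":0,"wx":0,"wy":0,"wz":0,"jaw":30},{"tx":0,"ty":0,"tz":0,"wx":0,"wy":0,"wz":0,"jaw":10},{"tx":0,"ty":0,"tz":0,"wx":0,"wy":0,"wz":0,"jaw":0},{"tx":0,"ty":0,"tz":0,"wx":0,"wy":0,"wz":0,"jaw":0},{"tx":0,"ty":0,"tz":0,"wx":0,"wy":0,"wz":0,"jaw":0},{"tx":0,"ty":0,"tz":0,"wx":0,"wy":0,"wz":0,"jaw":0}])

```text
time_s: 40.15
eef_pos: [0.4937, 0.3047, 0.0278]
tool_rot: [3.141, -0.0, 1.603]
force: [-0.8, -0.5, 2.9]
grip_width: 0.0137
finger_force: 30.0
```

```bash
cat > fit.py <<'E'
from m import *
from scipy.optimize import minimize
from scipy.ndimage import map_coordinates
def rect(hx,hy,z,n=80):
    t=np.linspace(-1,1,n); o=np.ones(n)
    return np.vstack([np.c_[t*hx,s*hy*o,z*o] for s in(-1,1)]+[np.c_[s*hx*o,t*hy,z*o] for s in(-1,1)])
def fit(img,g,rects,x0):
    gr=cv2.GaussianBlur(img,(0,0),1.0).astype(float); G=sum(np.hypot(cv2.Sobel(gr[...,k],cv2.CV_64F,1,0),cv2.Sobel(gr[...,k],cv2.CV_64F,0,1)) for k in range(3))
    T=np.linalg.inv(g["world_from_camera"]); P=np.vstack(rects)
    def f(q):
        a=q[2]/10; c,s=np.cos(a),np.sin(a); W=np.c_[q[0]+c*P[:,0]-s*P[:,1],q[1]+s*P[:,0]+c*P[:,1],P[:,2]]@T[:3,:3].T+T[:3,3]
        return -map_coordinates(G,[g["fy"]*W[:,1]/W[:,2]+g["cy"],g["fx"]*W[:,0]/W[:,2]+g["cx"]],order=1).mean()
    x0=np.array([x0[0],x0[1],x0[2]*10]); best=None
    for d in np.random.default_rng(0).normal(0,.003,(12,3))*[1,1,60]:
        r=minimize(f,x0+d,method="Nelder-Mead",options=dict(initial_simplex=x0+d+np.vstack([np.zeros(3),np.diag([.004,.004,.2])])))
        if best is None or r.fun<best.fun: best=r
    return np.r_[best.x[:2],best.x[2]/10].round(4),round(best.fun,1)
E
python3 - <<'E'
from fit import *
g=grab_frame("top"); A=np.load(REF); B=np.load("pics/t6.png.npy")
bo=(.6479,.0313,-.08)
for im in(A,B):
    print("outer",fit(im,g,[rect(.08,.105,.062)],bo),"inner",fit(im,g,[rect(.074,.099,.062)],bo),"both",fit(im,g,[rect(.08,.105,.062),rect(.074,.099,.062)],bo))
print("lid",fit(A,g,[rect(.079,.104,.016)],(.4925,.304,.037)))
plan(yaw=np.pi/2)
E
```

```text
outer (array([ 0.6509,  0.0381, -0.0828]), np.float64(-263.4)) inner (array([ 0.6485,  0.045 , -0.0776]), np.float64(-312.8)) both (array([ 0.6492,  0.0474, -0.0734]), np.float64(-277.0))
outer (array([ 0.651 ,  0.0381, -0.0834]), np.float64(-261.3)) inner (array([ 0.6484,  0.045 , -0.0777]), np.float64(-309.6)) both (array([ 0.6491,  0.0474, -0.0736]), np.float64(-273.9))
lid (array([0.4928, 0.3056, 0.0378]), np.float64(-262.4))
t 40.2 pos [0.4936 0.3047 0.0278] rot [ 3.1412e+00 -1.0000e-04  1.6032e+00] F [-0.5 -0.5  3.8] w 0.0139 wz 0.232
```

```bash
python3 - <<'E'
from m import *
g=grab_frame("top"); A=cv2.imread("pics/t6.png"); k=8
im=cv2.resize(A[132:200,175:275],None,fx=k,fy=k,interpolation=cv2.INTER_CUBIC)
def W(x,y,z,q=(.6485,.032,-.08)): c,s=np.cos(q[2]),np.sin(q[2]); u=w2px(g,(q[0]+c*x-s*y,q[1]+s*x+c*y,z)); return tuple(np.round((u-[175,132]+.5)*k).astype(int).tolist())
for hx,hy,z,col in((.08,.105,.062,(0,0,255)),(.074,.099,.062,(0,255,255)),(.074,.099,.006,(0,255,0))):
    c=[W(a*hx,b*hy,z) for a,b in((1,1),(1,-1),(-1,-1),(-1,1))]
    for i in range(4): cv2.line(im,c[i],c[(i+1)%4],col,1)
cv2.circle(im,W(0,-.147,.096),int(14/3.1*k),(255,0,255),1); cv2.circle(im,W(0,.125,.0765),4,(255,0,255),1)
cv2.imwrite("pics/ov.png",im)
E
```

```text
(no output)
```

View pics/ov.png

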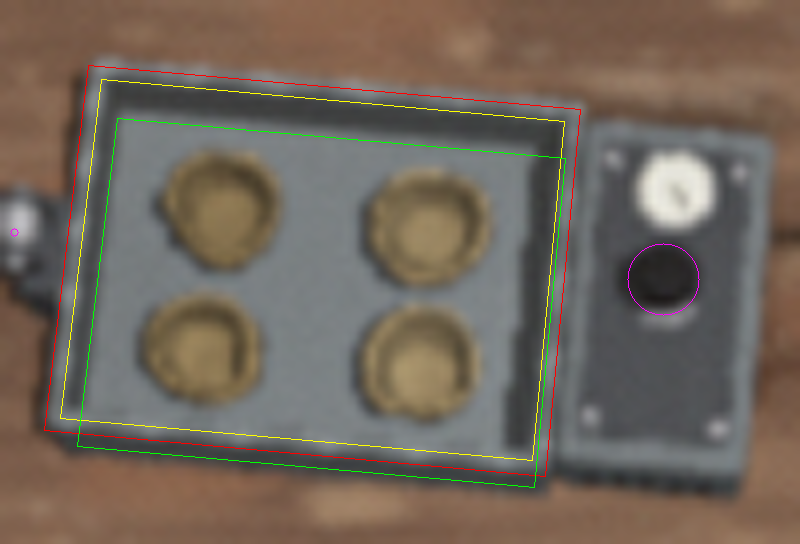

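The fitted box pose matches: the knob circle lies on the knob at (662,280) and the yellow inner edge lies on the rim. I'll nudge the centre to (0.648, 0.0315). Now lift the lid.

Emit:
step_arm(increments=[{"tx":0,"ty":0,"tz":-0.3,"wx":0,"wy":0,"wz":0,"jaw":0},{"tx":0,"ty":0,"tz":-0.6,"wx":0,"wy":0,"wz":0,"jaw":0},{"tx":0,"ty":0,"tz":-0.8,"wx":0,"wy":0,"wz":0,"jaw":0},{"tx":0,"ty":0,"tz":-0.8,"wx":0,"wy":0,"wz":0,"jaw":0},{"tx":0,"ty":0,"tz":-0.8,"wx":0,"wy":0,"wz":0,"jaw":0},{"tx":0,"ty":0,"tz":-0.8,"wx":0,"wy":0,"wz":0,"jaw":0},{"tx":0,"ty":0,"tz":-0.8,"wx":0,"wy":0,"wz":0,"jaw":0},{"tx":0,"ty":0,"tz":-0.5,"wx":0,"wy":0,"wz":0.4,"jaw":0},{"tx":0,"ty":0,"tz":0,"wx":0,"wy":0,"wz":0.4,"jaw":0},{"tx":0,"ty":0,"tz":0,"wx":0,"wy":0,"wz":0,"jaw":0}])

```text
time_s: 41.5
eef_pos: [0.4934, 0.3047, 0.1903]
tool_rot: [3.141, -0.0, 1.492]
force: [1.1, 0.6, -2.8]
grip_width: 0.0137
finger_force: 30.0
```

```bash
python3 - <<'E'
from m import *
plan((.648,.0315,.19),(.648,.0315,.082),yaw=YB)
E
```

```text
t 41.5 pos [0.4934 0.3047 0.1903] rot [ 3.1411e+00 -3.0000e-04  1.4920e+00] F [ 1.1  0.6 -2.8] w 0.0137 wz 0.008
  to [0.648  0.0315 0.19  ] units [-8.664  5.865  0.011]
  to [0.648  0.0315 0.082 ] units [0.  0.  3.6]
```

Emit:
step_arm(increments=[{"tx":-0.4,"ty":0.27,"tz":0,"wx":0,"wy":0,"wz":0,"jaw":0},{"tx":-0.8,"ty":0.54,"tz":0,"wx":0,"wy":0,"wz":0,"jaw":0},{"tx":-0.8,"ty":0.54,"tz":0,"wx":0,"wy":0,"wz":0,"jaw":0},{"tx":-0.8,"ty":0.54,"tz":0,"wx":0,"wy":0,"wz":0,"jaw":0},{"tx":-0.8,"ty":0.54,"tz":0,"wx":0,"wy":0,"wz":0,"jaw":0},{"tx":-0.8,"ty":0.54,"tz":0,"wx":0,"wy":0,"wz":0,"jaw":0},{"tx":-0.8,"ty":0.54,"tz":0,"wx":0,"wy":0,"wz":0,"jaw":0},{"tx":-0.8,"ty":0.54,"tz":0,"wx":0,"wy":0,"wz":0,"jaw":0},{"tx":-0.8,"ty":0.54,"tz":0,"wx":0,"wy":0,"wz":0,"jaw":0},{"tx":-0.8,"ty":0.54,"tz":0,"wx":0,"wy":0,"wz":0,"jaw":0},{"tx":-0.8,"ty":0.54,"tz":0,"wx":0,"wy":0,"wz":0,"jaw":0},{"tx":-0.26,"ty":0.195,"tz":0,"wx":0,"wy":0,"wz":0,"jaw":0}])

```text
time_s: 43.0
eef_pos: [0.6487, 0.0297, 0.1891]
tool_rot: [-3.141, 0.0, 1.49]
force: [0.2, 0.5, -3.1]
grip_width: 0.0134
finger_force: 30.0
```

Emit:
step_arm(increments=[{"tx":0,"ty":0,"tz":0,"wx":0,"wy":0,"wz":0,"jaw":0},{"tx":0,"ty":0,"tz":0,"wx":0,"wy":0,"wz":0,"jaw":0},{"tx":0,"ty":0,"tz":0.7,"wx":0,"wy":0,"wz":0,"jaw":0},{"tx":0,"ty":0,"tz":0.8,"wx":0,"wy":0,"wz":0,"jaw":0},{"tx":0,"ty":0,"tz":0.7,"wx":0,"wy":0,"wz":0,"jaw":0},{"tx":0,"ty":0,"tz":0,"wx":0,"wy":0,"wz":0,"jaw":0}])

```text
time_s: 43.75
eef_pos: [0.6473, 0.0327, 0.1223]
tool_rot: [-3.138, -0.0, 1.493]
force: [-0.3, -0.1, -3.3]
grip_width: 0.0134
finger_force: 30.0
```

```bash
python3 - <<'E'
from fit import *
plan((.648,.0315,.0818),yaw=YB)
g=snap("top","pics/t7.png"); snap("side","pics/s7.png")
zl=sense()["eef_pos"][2]-.0278+.016
print(zl,fit(np.load("pics/t7.png.npy"),g,[rect(.079,.104,zl)],(.648,.0315,-.08)))
a=cv2.imread("pics/t7.png");b=cv2.imread("pics/s7.png")
cv2.imwrite("pics/v7.png",np.hstack([cv2.resize(a[130:210,165:275],None,fx=3.7,fy=3.7,interpolation=cv2.INTER_CUBIC),cv2.resize(b[150:224,240:320],None,fx=4,fy=4,interpolation=cv2.INTER_CUBIC)]))
E
```

```text
t 43.75 pos [0.6473 0.0327 0.1223] rot [-3.1384e+00 -2.0000e-04  1.4926e+00] F [-0.3 -0.1 -3.3] w 0.0134 wz 0.013
  to [0.648  0.0315 0.0818] units [-0.038  0.026  1.349]
0.11275537804417009 (array([ 0.6439,  0.0313, -0.1461]), np.float64(-191.1))
```

View pics/v7.png

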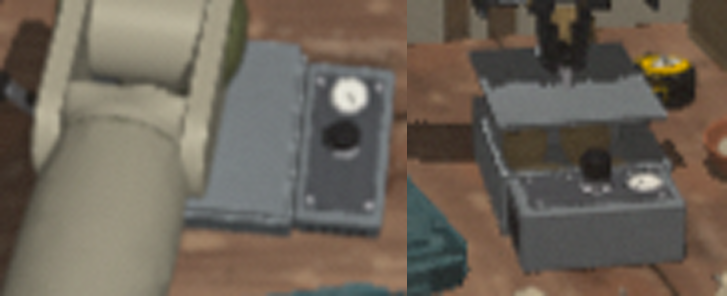

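The lid is level over the box, with its edges running along the rim. I'll lower it gently.

Emit:
step_arm(increments=[{"tx":-0.02,"ty":0.01,"tz":0.4,"wx":0,"wy":0,"wz":0,"jaw":0},{"tx":0,"ty":0,"tz":0.3,"wx":0,"wy":0,"wz":0,"jaw":0},{"tx":0,"ty":0,"tz":0.2,"wx":0,"wy":0,"wz":0,"jaw":0},{"tx":0,"ty":0,"tz":0.15,"wx":0,"wy":0,"wz":0,"jaw":0},{"tx":0,"ty":0,"tz":0,"wx":0,"wy":0,"wz":0,"jaw":0}])

```text
time_s: 44.48
eef_pos: [0.6485, 0.0312, 0.0917]
tool_rot: [-3.141, -0.0, 1.492]
force: [0.3, 0.0, -3.5]
grip_width: 0.0133
finger_force: 30.0
```

Emit:
step_arm(increments=[{"tx":0,"ty":0,"tz":0.1,"wx":0,"wy":0,"wz":0,"jaw":0},{"tx":0,"ty":0,"tz":0.1,"wx":0,"wy":0,"wz":0,"jaw":0},{"tx":0,"ty":0,"tz":0.05,"wx":0,"wy":0,"wz":0,"jaw":0},{"tx":0,"ty":0,"tz":0,"wx":0,"wy":0,"wz":0,"jaw":0}])

```text
time_s: 44.98
eef_pos: [0.6485, 0.0311, 0.0844]
tool_rot: [-3.141, -0.0, 1.491]
force: [0.1, 0.7, -3.2]
grip_width: 0.0137
finger_force: 30.0
```

Emit:
step_arm(increments=[{"tx":0,"ty":0,"tz":0.05,"wx":0,"wy":0,"wz":0,"jaw":0},{"tx":0,"ty":0,"tz":0.04,"wx":0,"wy":0,"wz":0,"jaw":0},{"tx":0,"ty":0,"tz":0,"wx":0,"wy":0,"wz":0,"jaw":0}])

```text
time_s: 45.35
eef_pos: [0.6486, 0.0311, 0.082]
tool_rot: [3.141, 0.0, 1.491]
force: [-1.1, 0.1, -1.0]
grip_width: 0.0135
finger_force: 30.0
```

Emit:
step_arm(increments=[{"tx":0,"ty":0,"tz":0,"wx":0,"wy":0,"wz":0,"jaw":25},{"tx":0,"ty":0,"tz":0,"wx":0,"wy":0,"wz":0,"jaw":45},{"tx":0,"ty":0,"tz":0,"wx":0,"wy":0,"wz":0,"jaw":50},{"tx":0,"ty":0,"tz":0,"wx":0,"wy":0,"wz":0,"jaw":50},{"tx":0,"ty":0,"tz":-0.4,"wx":0,"wy":0,"wz":0,"jaw":50},{"tx":0,"ty":0,"tz":-0.9,"wx":0,"wy":0,"wz":0,"jaw":50},{"tx":0,"ty":0,"tz":-0.9,"wx":0,"wy":0,"wz":0,"jaw":50},{"tx":0,"ty":0,"tz":-0.9,"wx":0,"wy":0,"wz":0,"jaw":30},{"tx":0,"ty":0,"tz":-0.9,"wx":0,"wy":0,"wz":0,"jaw":0},{"tx":0,"ty":0,"tz":-0.3,"wx":0,"wy":0,"wz":0,"jaw":0},{"tx":0,"ty":0,"tz":0,"wx":0,"wy":0,"wz":0,"jaw":0}])

```text
time_s: 46.72
eef_pos: [0.6486, 0.0312, 0.211]
tool_rot: [3.141, 0.0, 1.491]
force: [-0.1, 0.5, -0.0]
grip_width: 0.0061
finger_force: 0.0
```

```bash
python3 - <<'E'
from m import *
import m; m.BX=np.array([.648,.0315])
t=b2w(0,.215)
plan((*t,.21),(*t,.125),(*b2w(0,.085),.125),yaw=YB)
g=snap("side","pics/s8.png")
for th in(1.6,1.8,2.0,2.2):
    f=th+np.arctan2(13,78); p=b2w(0,.125-.0791*np.cos(f)); print(th,w2px(g,(*p,.0765+.0791*np.sin(f))).round(1),(.125-.0791*np.cos(f)).round(4),(.0765+.0791*np.sin(f)).round(4))
b=cv2.imread("pics/s8.png"); cv2.imwrite("pics/v8.png",cv2.resize(b[135:225,235:335],None,fx=6,fy=6,interpolation=cv2.INTER_CUBIC))
E
```

```text
t 46.725 pos [0.6486 0.0312 0.211 ] rot [3.141  0.     1.4915] F [-0.1  0.5 -0. ] w 0.0061 wz 0.005
  to [0.6652 0.2458 0.21  ] units [ 7.176 -0.021  0.034]
  to [0.6652 0.2458 0.125 ] units [0.    0.    2.833]
  to [0.6548 0.1162 0.125 ] units [-4.333  0.    -0.   ]
1.6 [272.7 148.1] 0.1403 0.1541
1.8 [272.1 148.1] 0.1554 0.1495
2.0 [271.6 148.8] 0.1693 0.142
2.2 [271.1 150.2] 0.1814 0.1319
```

View pics/v8.png

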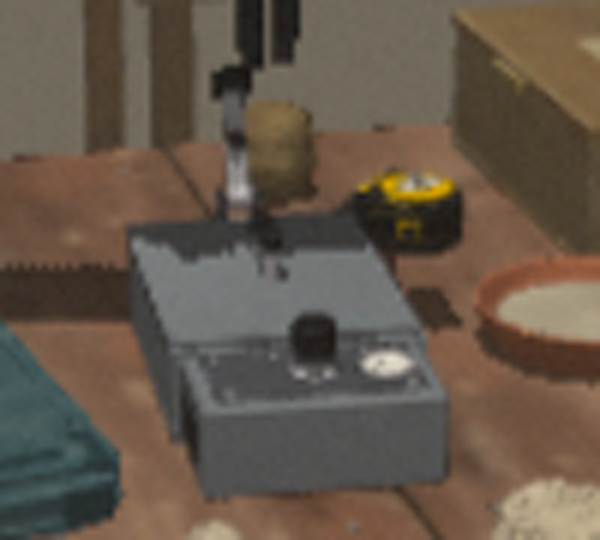

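The lid lies flat on the box and the lever stands up at (233,80). I'll bring the shut fingers behind the lever and push.

Emit:
step_arm(increments=[{"tx":0.9,"ty":0,"tz":0,"wx":0,"wy":0,"wz":0,"jaw":0},{"tx":0.9,"ty":0,"tz":0,"wx":0,"wy":0,"wz":0,"jaw":0},{"tx":0.9,"ty":0,"tz":0,"wx":0,"wy":0,"wz":0,"jaw":0},{"tx":0.9,"ty":0,"tz":0,"wx":0,"wy":0,"wz":0,"jaw":0},{"tx":0.9,"ty":0,"tz":0,"wx":0,"wy":0,"wz":0,"jaw":0},{"tx":0.9,"ty":0,"tz":0,"wx":0,"wy":0,"wz":0,"jaw":0},{"tx":0.9,"ty":0,"tz":0,"wx":0,"wy":0,"wz":0,"jaw":0},{"tx":0.9,"ty":0,"tz":0,"wx":0,"wy":0,"wz":0,"jaw":0},{"tx":0,"ty":0,"tz":0.9,"wx":0,"wy":0,"wz":0,"jaw":0},{"tx":0,"ty":0,"tz":0.9,"wx":0,"wy":0,"wz":0,"jaw":0},{"tx":0,"ty":0,"tz":0.9,"wx":0,"wy":0,"wz":0,"jaw":0},{"tx":0,"ty":0,"tz":0,"wx":0,"wy":0,"wz":0,"jaw":0}])

```text
time_s: 48.28
eef_pos: [0.6644, 0.2462, 0.1265]
tool_rot: [-3.136, 0.002, 1.491]
force: [-0.4, 0.1, 0.7]
grip_width: 0.0006
finger_force: 0.0
```

Emit:
step_arm(increments=[{"tx":-0.4,"ty":0,"tz":0,"wx":0,"wy":0,"wz":0,"jaw":0},{"tx":-0.4,"ty":0,"tz":0,"wx":0,"wy":0,"wz":0,"jaw":0},{"tx":-0.4,"ty":0,"tz":0,"wx":0,"wy":0,"wz":0,"jaw":0},{"tx":-0.4,"ty":0,"tz":0,"wx":0,"wy":0,"wz":0,"jaw":0},{"tx":-0.4,"ty":0,"tz":0,"wx":0,"wy":0,"wz":0,"jaw":0}])

```text
time_s: 48.9
eef_pos: [0.661, 0.186, 0.1304]
tool_rot: [3.141, -0.0, 1.491]
force: [0.4, 2.9, 1.4]
grip_width: 0.0002
finger_force: 1.2
```

Emit:
step_arm(increments=[{"tx":-0.4,"ty":0,"tz":0,"wx":0,"wy":0,"wz":0,"jaw":0},{"tx":-0.4,"ty":0,"tz":0,"wx":0,"wy":0,"wz":0,"jaw":0},{"tx":-0.4,"ty":0,"tz":0,"wx":0,"wy":0,"wz":0,"jaw":0},{"tx":-0.4,"ty":0,"tz":0,"wx":0,"wy":0,"wz":0,"jaw":0}])

```text
time_s: 49.4
eef_pos: [0.6568, 0.1381, 0.1292]
tool_rot: [-3.14, -0.0, 1.491]
force: [-0.1, 2.5, -2.5]
grip_width: 0.0004
finger_force: 1.3
```

```bash
python3 - <<'E'
from m import *
import m; m.BX=np.array([.648,.0315])
plan((*b2w(0,.085),.125),yaw=YB)
g=snap("side","pics/s9.png")
for th in(.4,.6,.8,1,1.2,1.4,1.6):
    f=th+np.arctan2(13,78); p=b2w(0,.125-.0791*np.cos(f)); print(th,w2px(g,(*p,.0765+.0791*np.sin(f))).round(1),(.125-.0791*np.cos(f)).round(4),(.0765+.0791*np.sin(f)).round(4))
E
```

```text
t 49.4 pos [0.6568 0.1381 0.1292] rot [-3.1404e+00 -1.0000e-04  1.4914e+00] F [-0.1  2.5 -2.5] w 0.0004 wz 0.005
  to [0.6548 0.1162 0.125 ] units [-0.731 -0.008  0.141]
0.4 [276.1 162.8] 0.0582 0.1189
0.6 [275.6 159. ] 0.0679 0.1313
0.8 [275.1 155.6] 0.08 0.1415
1 [274.6 152.7] 0.0938 0.1492
1.2 [273.9 150.5] 0.1088 0.1539
1.4 [273.3 148.9] 0.1246 0.1556
1.6 [272.7 148.1] 0.1403 0.1541
```

Emit:
step_arm(increments=[{"tx":-0.4,"ty":0,"tz":0,"wx":0,"wy":0,"wz":0,"jaw":0},{"tx":-0.4,"ty":0,"tz":0,"wx":0,"wy":0,"wz":0,"jaw":0},{"tx":-0.4,"ty":0,"tz":0,"wx":0,"wy":0,"wz":0,"jaw":0},{"tx":0,"ty":0,"tz":0,"wx":0,"wy":0,"wz":0,"jaw":0}])

```text
time_s: 49.95
eef_pos: [0.6545, 0.1015, 0.1303]
tool_rot: [3.141, 0.001, 1.49]
force: [1.1, 0.4, -0.0]
grip_width: 0.0001
finger_force: 0.0
```

```bash
python3 - <<'E'
from m import *
import m; m.BX=np.array([.648,.0315])
plan((*b2w(0,.065),.165),(*b2w(0,.055),.12),(*b2w(0,.05),.1005),yaw=YB)
g=snap("side","pics/s10.png"); A=np.load("pics/s8.png.npy").astype(int)
im=g["color"].astype(int)
# dark barrel candidates near projected arc
sub=(im.sum(2)<110)[140:172,262:290]
for r in sub: print("".join("#" if x else "." for x in r))
E
```

```text
t 49.95 pos [0.6545 0.1015 0.1303] rot [3.1408e+00 9.0000e-04 1.4902e+00] F [ 1.1  0.4 -0. ] w 0.0001 wz -0.005
  to [0.6532 0.0963 0.165 ] units [-0.176 -0.031 -1.157]
  to [0.6524 0.0863 0.12  ] units [-0.333 -0.     1.5  ]
  to [0.652  0.0813 0.1005] units [-0.167 -0.     0.65 ]
......#......#..#...........
.....................##.....
...........#.......#..##....
.........##.......#..#.#....
.............#.........#....
........#####....##.........
..........###....##.........
..........###....##.........
............#...###.........
...........########.........
............#######.........
...........########.........
...........#######..........
...........#######..........
...........#######..........
...........#######..........
...........######...........
............####............
............####............
............#####...........
.............#..............
............................
..................#.........
.............###.##.........
.............######.........
..............##............
............................
............................
............................
............................
............................
...............###..........
```

Emit:
step_arm(increments=[{"tx":0.1,"ty":0,"tz":-0.6,"wx":0,"wy":0,"wz":0,"jaw":0},{"tx":0,"ty":0,"tz":-0.6,"wx":0,"wy":0,"wz":0,"jaw":0},{"tx":-0.35,"ty":0,"tz":0,"wx":0,"wy":0,"wz":0,"jaw":0},{"tx":-0.05,"ty":0,"tz":0.4,"wx":0,"wy":0,"wz":0,"jaw":0},{"tx":-0.1,"ty":0,"tz":0.4,"wx":0,"wy":0,"wz":0,"jaw":0},{"tx":-0.1,"ty":0,"tz":0.4,"wx":0,"wy":0,"wz":0,"jaw":0},{"tx":-0.1,"ty":0,"tz":0.3,"wx":0,"wy":0,"wz":0,"jaw":0}])

```text
time_s: 50.88
eef_pos: [0.6527, 0.0845, 0.1198]
tool_rot: [-3.141, 0.001, 1.491]
force: [-0.6, -1.8, 2.1]
grip_width: 0.0007
finger_force: 1.2
```

Emit:
step_arm(increments=[{"tx":0,"ty":0,"tz":0.2,"wx":0,"wy":0,"wz":0,"jaw":0},{"tx":0,"ty":0,"tz":0.2,"wx":0,"wy":0,"wz":0,"jaw":0},{"tx":0,"ty":0,"tz":0,"wx":0,"wy":0,"wz":0,"jaw":0}])

```text
time_s: 51.25
eef_pos: [0.6526, 0.0853, 0.1083]
tool_rot: [-3.141, -0.0, 1.492]
force: [0.1, 0.0, 0.0]
grip_width: 0.0005
finger_force: 0.0
```

```bash
python3 - <<'E'
from m import *
import m; m.BX=np.array([.648,.0315])
plan((*b2w(0,.05),.1005),yaw=YB)
E
```

```text
t 51.25 pos [0.6526 0.0853 0.1083] rot [-3.1407e+00 -4.0000e-04  1.4917e+00] F [0.1 0.  0. ] w 0.0005 wz 0.006
  to [0.652  0.0813 0.1005] units [-0.134 -0.01   0.259]
```

Emit:
step_arm(increments=[{"tx":-0.1,"ty":0,"tz":0.15,"wx":0,"wy":0,"wz":0,"jaw":0},{"tx":0,"ty":0,"tz":0.1,"wx":0,"wy":0,"wz":0,"jaw":0},{"tx":0,"ty":0,"tz":0.05,"wx":0,"wy":0,"wz":0,"jaw":0}])

```text
time_s: 51.62
eef_pos: [0.6527, 0.0817, 0.1007]
tool_rot: [3.141, 0.0, 1.491]
force: [-4.7, -1.6, 12.2]
grip_width: 0.0007
finger_force: 6.2
```

Emit:
step_arm(increments=[{"tx":0,"ty":0,"tz":0.05,"wx":0,"wy":0,"wz":0,"jaw":0},{"tx":0,"ty":0,"tz":0,"wx":0,"wy":0,"wz":0,"jaw":0}])

```text
time_s: 51.88
eef_pos: [0.6528, 0.0817, 0.1006]
tool_rot: [3.14, 0.001, 1.492]
force: [-6.9, -0.7, 16.0]
grip_width: 0.0005
finger_force: 7.7
```

Emit:
step_arm(increments=[{"tx":0,"ty":0,"tz":-0.5,"wx":0,"wy":0,"wz":0,"jaw":0},{"tx":0,"ty":0,"tz":-0.9,"wx":0,"wy":0,"wz":0,"jaw":0},{"tx":0,"ty":0,"tz":-0.9,"wx":0,"wy":0,"wz":0,"jaw":0},{"tx":-0.9,"ty":0,"tz":0,"wx":0,"wy":0,"wz":0,"jaw":60},{"tx":-0.9,"ty":0,"tz":0,"wx":0,"wy":0,"wz":0,"jaw":60},{"tx":-0.9,"ty":0,"tz":0,"wx":0,"wy":0,"wz":0,"jaw":60},{"tx":-0.9,"ty":0,"tz":0,"wx":0,"wy":0,"wz":0,"jaw":60},{"tx":-0.9,"ty":0,"tz":0,"wx":0,"wy":0,"wz":0,"jaw":60},{"tx":-0.9,"ty":0,"tz":0,"wx":0,"wy":0,"wz":0,"jaw":60},{"tx":-0.9,"ty":0,"tz":0,"wx":0,"wy":0,"wz":0,"jaw":60},{"tx":0,"ty":0,"tz":0,"wx":0,"wy":0,"wz":0,"jaw":60}])

```text
time_s: 53.25
eef_pos: [0.6375, -0.1078, 0.1675]
tool_rot: [3.141, 0.0, 1.489]
force: [0.2, -0.1, -0.0]
grip_width: 0.0532
finger_force: 0.0
```

```bash
python3 - <<'E'
from m import *
plan((.637,-.114,.11),(.637,-.114,.074),yaw=YB)
import m; m.BX=np.array([.648,.0315])
g=snap("side","pics/s11.png"); im=g["color"].astype(int)
print("grip expected",w2px(g,(*b2w(0,.047),.0895)),"handle",w2px(g,(*b2w(0,0),.097)))
for r in (im.sum(2)<130)[155:200,262:300]: print("".join("#" if x else "." for x in r))
E
```

```text
t 53.25 pos [ 0.6375 -0.1078  0.1675] rot [3.1415 0.     1.4892] F [ 0.2 -0.1 -0. ] w 0.0532 wz -0.011
  to [ 0.637 -0.114  0.11 ] units [-2.070e-01 -1.000e-03  1.915e+00]
  to [ 0.637 -0.114  0.074] units [0.  0.  1.2]
grip expected [276.5256172  170.66460033] handle [278.58092911 173.00641873]
..##........###...................###.
............####................#####.
............#####...............#####.
............#####...............#####.
............#####...............#####.
............#####...............####..
............#####...............####..
.............####...............####..
.............####...............####..
.............####...............####..
.............####...............####..
..............####..............####..
..............####.............#####..
..............#####............#####..
.............######.............######
.............######..............#####
.............######..............#####
.............######...............####
..............#####...............####
................##.................###
................####...
[... 251 characters left out ...]
.....................................
......................................
......................................
......................................
......................................
.........................##...........
......................#######.........
.....................########.........
.....................########.........
......................#######.........
.....................########.........
......................#######.........
.......................#####..........
......................................
......................................
......................................
......................................
......................................
```

Emit:
step_arm(increments=[{"tx":-0.2,"ty":0,"tz":0.6,"wx":0,"wy":0,"wz":0,"jaw":60},{"tx":0,"ty":0,"tz":0.8,"wx":0,"wy":0,"wz":0,"jaw":60},{"tx":0,"ty":0,"tz":0.8,"wx":0,"wy":0,"wz":0,"jaw":60},{"tx":0,"ty":0,"tz":0.6,"wx":0,"wy":0,"wz":0,"jaw":60},{"tx":0,"ty":0,"tz":0.3,"wx":0,"wy":0,"wz":0,"jaw":60},{"tx":0,"ty":0,"tz":0,"wx":0,"wy":0,"wz":0,"jaw":60}])

```text
time_s: 54.05
eef_pos: [0.6371, -0.1122, 0.0739]
tool_rot: [-3.141, -0.0, 1.492]
force: [-0.4, -0.7, -0.0]
grip_width: 0.0529
finger_force: 0.0
```

Emit:
step_arm(increments=[{"tx":0,"ty":0,"tz":0,"wx":0,"wy":0,"wz":0,"jaw":40},{"tx":0,"ty":0,"tz":0,"wx":0,"wy":0,"wz":0,"jaw":20},{"tx":0,"ty":0,"tz":0,"wx":0,"wy":0,"wz":0,"jaw":10},{"tx":0,"ty":0,"tz":0,"wx":0,"wy":0,"wz":0,"jaw":10},{"tx":0,"ty":0,"tz":0,"wx":0,"wy":0,"wz":0,"jaw":10}])

```text
time_s: 54.68
eef_pos: [0.6397, -0.1127, 0.0755]
tool_rot: [3.134, 0.001, 1.491]
force: [13.9, -0.2, -3.1]
grip_width: 0.0266
finger_force: 30.0
```

Emit:
step_arm(increments=[{"tx":0,"ty":0.1,"tz":0,"wx":0,"wy":0,"wz":0,"jaw":10},{"tx":0,"ty":0,"tz":0,"wx":0,"wy":0,"wz":0,"jaw":10}])

```text
time_s: 54.92
eef_pos: [0.64, -0.1127, 0.0751]
tool_rot: [-3.141, 0.0, 1.492]
force: [-3.7, -0.2, 4.6]
grip_width: 0.0267
finger_force: 30.0
```

Emit:
step_arm(increments=[{"tx":0,"ty":0,"tz":-0.2,"wx":0,"wy":0,"wz":0,"jaw":10},{"tx":0,"ty":0,"tz":-0.2,"wx":0,"wy":0,"wz":0,"jaw":10},{"tx":0,"ty":0,"tz":-0.15,"wx":0,"wy":0,"wz":0,"jaw":10},{"tx":0,"ty":0,"tz":-0.1,"wx":0,"wy":0,"wz":0,"jaw":10},{"tx":0,"ty":0,"tz":0,"wx":0,"wy":0,"wz":0,"jaw":10}])

```text
time_s: 55.55
eef_pos: [0.64, -0.1127, 0.0945]
tool_rot: [-3.141, 0.0, 1.492]
force: [-5.3, 0.0, 5.0]
grip_width: 0.0268
finger_force: 30.0
```

Emit:
step_arm(increments=[{"tx":0,"ty":0,"tz":-0.06,"wx":0,"wy":0,"wz":0,"jaw":10},{"tx":0,"ty":0,"tz":0,"wx":0,"wy":0,"wz":0,"jaw":10}])

```text
time_s: 55.8
eef_pos: [0.64, -0.1127, 0.0952]
tool_rot: [-3.141, -0.0, 1.491]
force: [-3.7, -0.7, -1.3]
grip_width: 0.0266
finger_force: 30.0
```

Emit:
step_arm(increments=[{"tx":0,"ty":0,"tz":0,"wx":0,"wy":0,"wz":0,"jaw":40},{"tx":0,"ty":0,"tz":0,"wx":0,"wy":0,"wz":0,"jaw":60},{"tx":0,"ty":0,"tz":0,"wx":0,"wy":0,"wz":0,"jaw":60},{"tx":0,"ty":0,"tz":-0.6,"wx":0,"wy":0,"wz":0,"jaw":60},{"tx":0,"ty":0,"tz":-0.9,"wx":0,"wy":0,"wz":0,"jaw":60},{"tx":0,"ty":0,"tz":-0.9,"wx":0,"wy":0,"wz":0,"jaw":0},{"tx":0,"ty":0,"tz":0,"wx":0,"wy":0,"wz":0,"jaw":0},{"tx":0,"ty":0,"tz":0,"wx":0,"wy":0,"wz":0,"jaw":0},{"tx":0,"ty":0,"tz":0,"wx":0,"wy":0,"wz":0,"jaw":0}])

```text
time_s: 56.92
eef_pos: [0.6398, -0.1125, 0.1665]
tool_rot: [-3.14, -0.0, 1.491]
force: [0.0, 0.5, -0.7]
grip_width: 0.0149
finger_force: 0.0
```

```bash
python3 - <<'E'
from m import *
import m; m.BX=np.array([.648,.0315])
plan(yaw=YB)
snap("top","pics/t12.png"); g=snap("side","pics/s12.png")
print("knob home/out px",w2px(g,(.6395,-.113,.084)),w2px(g,(.6395,-.113,.104)))
for n in("s8","s12"):
    im=np.load(f"pics/{n}.png.npy").astype(int); ys,xs=np.nonzero((im.sum(2)<130)[178:205,278:298]); print(n,ys.mean()+178,xs.mean()+278)
a=cv2.imread("pics/t12.png");b=cv2.imread("pics/s12.png")
cv2.imwrite("pics/v12.png",np.hstack([cv2.resize(a[130:210,165:275],None,fx=3.7,fy=3.7,interpolation=cv2.INTER_CUBIC),cv2.resize(b[150:224,240:320],None,fx=4,fy=4,interpolation=cv2.INTER_CUBIC)]))
E
```

```text
t 56.925 pos [ 0.6398 -0.1125  0.1665] rot [-3.1398e+00 -5.0000e-04  1.4915e+00] F [ 0.   0.5 -0.7] w 0.0149 wz 0.005
knob home/out px [286.38980142 190.31518925] [286.44014729 185.16641897]
s8 191.02272727272728 287.02272727272725
s12 185.96296296296296 286.962962962963
```

View pics/v12.png

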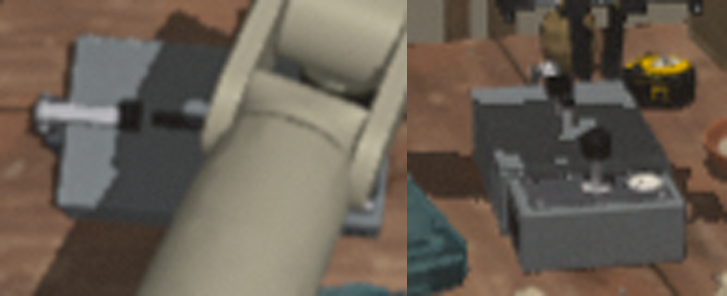

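The lever lies flat across the lid, with its grip next to the handle at (130,115), and the knob stands fully out at (597,145). I'll wait out the eight seconds.

Emit:
step_arm(increments=[{"tx":0,"ty":0,"tz":0,"wx":0,"wy":0,"wz":0,"jaw":0},{"tx":0,"ty":0,"tz":0,"wx":0,"wy":0,"wz":0,"jaw":0},{"tx":0,"ty":0,"tz":0,"wx":0,"wy":0,"wz":0,"jaw":0},{"tx":0,"ty":0,"tz":0,"wx":0,"wy":0,"wz":0,"jaw":0},{"tx":0,"ty":0,"tz":0,"wx":0,"wy":0,"wz":0,"jaw":0},{"tx":0,"ty":0,"tz":0,"wx":0,"wy":0,"wz":0,"jaw":0},{"tx":0,"ty":0,"tz":0,"wx":0,"wy":0,"wz":0,"jaw":0},{"tx":0,"ty":0,"tz":0,"wx":0,"wy":0,"wz":0,"jaw":0},{"tx":0,"ty":0,"tz":0,"wx":0,"wy":0,"wz":0,"jaw":0},{"tx":0,"ty":0,"tz":0,"wx":0,"wy":0,"wz":0,"jaw":0},{"tx":0,"ty":0,"tz":0,"wx":0,"wy":0,"wz":0,"jaw":0},{"tx":0,"ty":0,"tz":0,"wx":0,"wy":0,"wz":0,"jaw":0}])

```text
time_s: 58.52
eef_pos: [0.6401, -0.1126, 0.1676]
tool_rot: [-3.142, 0.0, 1.491]
force: [0.1, -0.7, -0.3]
grip_width: 0.0006
finger_force: 0.0
```

Emit:
step_arm(increments=[{"tx":0,"ty":0,"tz":0,"wx":0,"wy":0,"wz":0,"jaw":0},{"tx":0,"ty":0,"tz":0,"wx":0,"wy":0,"wz":0,"jaw":0},{"tx":0,"ty":0,"tz":0,"wx":0,"wy":0,"wz":0,"jaw":0},{"tx":0,"ty":0,"tz":0,"wx":0,"wy":0,"wz":0,"jaw":0},{"tx":0,"ty":0,"tz":0,"wx":0,"wy":0,"wz":0,"jaw":0},{"tx":0,"ty":0,"tz":0,"wx":0,"wy":0,"wz":0,"jaw":0},{"tx":0,"ty":0,"tz":0,"wx":0,"wy":0,"wz":0,"jaw":0},{"tx":0,"ty":0,"tz":0,"wx":0,"wy":0,"wz":0,"jaw":0},{"tx":0,"ty":0,"tz":0,"wx":0,"wy":0,"wz":0,"jaw":0},{"tx":0,"ty":0,"tz":0,"wx":0,"wy":0,"wz":0,"jaw":0},{"tx":0,"ty":0,"tz":0,"wx":0,"wy":0,"wz":0,"jaw":0},{"tx":0,"ty":0,"tz":0,"wx":0,"wy":0,"wz":0,"jaw":0}])

```text
time_s: 60.02
eef_pos: [0.6402, -0.1126, 0.1676]
tool_rot: [3.142, 0.0, 1.491]
force: [0.4, -0.2, 0.0]
grip_width: 0.0005
finger_force: 0.0
```

Emit:
step_arm(increments=[{"tx":0,"ty":0,"tz":0,"wx":0,"wy":0,"wz":0,"jaw":0},{"tx":0,"ty":0,"tz":0,"wx":0,"wy":0,"wz":0,"jaw":0},{"tx":0,"ty":0,"tz":0,"wx":0,"wy":0,"wz":0,"jaw":0},{"tx":0,"ty":0,"tz":0,"wx":0,"wy":0,"wz":0,"jaw":0},{"tx":0,"ty":0,"tz":0,"wx":0,"wy":0,"wz":0,"jaw":0},{"tx":0,"ty":0,"tz":0,"wx":0,"wy":0,"wz":0,"jaw":0},{"tx":0,"ty":0,"tz":0,"wx":0,"wy":0,"wz":0,"jaw":0},{"tx":0,"ty":0,"tz":0,"wx":0,"wy":0,"wz":0,"jaw":0},{"tx":0,"ty":0,"tz":0,"wx":0,"wy":0,"wz":0,"jaw":0},{"tx":0,"ty":0,"tz":0,"wx":0,"wy":0,"wz":0,"jaw":0},{"tx":0,"ty":0,"tz":0,"wx":0,"wy":0,"wz":0,"jaw":0},{"tx":0,"ty":0,"tz":0,"wx":0,"wy":0,"wz":0,"jaw":0}])

```text
time_s: 61.52
eef_pos: [0.6402, -0.1126, 0.1676]
tool_rot: [3.142, 0.0, 1.491]
force: [0.0, 0.2, 0.5]
grip_width: 0.0006
finger_force: 0.0
```

Emit:
step_arm(increments=[{"tx":0,"ty":0,"tz":0,"wx":0,"wy":0,"wz":0,"jaw":0},{"tx":0,"ty":0,"tz":0,"wx":0,"wy":0,"wz":0,"jaw":0},{"tx":0,"ty":0,"tz":0,"wx":0,"wy":0,"wz":0,"jaw":0},{"tx":0,"ty":0,"tz":0,"wx":0,"wy":0,"wz":0,"jaw":0},{"tx":0,"ty":0,"tz":0,"wx":0,"wy":0,"wz":0,"jaw":0},{"tx":0,"ty":0,"tz":0,"wx":0,"wy":0,"wz":0,"jaw":0},{"tx":0,"ty":0,"tz":0,"wx":0,"wy":0,"wz":0,"jaw":0},{"tx":0,"ty":0,"tz":0,"wx":0,"wy":0,"wz":0,"jaw":0},{"tx":0,"ty":0,"tz":0,"wx":0,"wy":0,"wz":0,"jaw":0},{"tx":0,"ty":0,"tz":0,"wx":0,"wy":0,"wz":0,"jaw":0},{"tx":0,"ty":0,"tz":0,"wx":0,"wy":0,"wz":0,"jaw":0},{"tx":0,"ty":0,"tz":0,"wx":0,"wy":0,"wz":0,"jaw":0}])

```text
time_s: 63.02
eef_pos: [0.6402, -0.1127, 0.1676]
tool_rot: [-3.142, -0.0, 1.491]
force: [-0.1, 0.0, 0.1]
grip_width: 0.0007
finger_force: 0.0
```

Emit:
step_arm(increments=[{"tx":0,"ty":0,"tz":0,"wx":0,"wy":0,"wz":0,"jaw":0},{"tx":0,"ty":0,"tz":0,"wx":0,"wy":0,"wz":0,"jaw":0},{"tx":0,"ty":0,"tz":0,"wx":0,"wy":0,"wz":0,"jaw":0},{"tx":0,"ty":0,"tz":0,"wx":0,"wy":0,"wz":0,"jaw":0},{"tx":0,"ty":0,"tz":0,"wx":0,"wy":0,"wz":0,"jaw":0},{"tx":0,"ty":0,"tz":0,"wx":0,"wy":0,"wz":0,"jaw":0},{"tx":0,"ty":0,"tz":0.6,"wx":0,"wy":0,"wz":0,"jaw":0},{"tx":0,"ty":0,"tz":0.6,"wx":0,"wy":0,"wz":0,"jaw":0},{"tx":0,"ty":0,"tz":0,"wx":0,"wy":0,"wz":0,"jaw":0}])

```text
time_s: 64.15
eef_pos: [0.6392, -0.1123, 0.1291]
tool_rot: [-3.138, -0.001, 1.491]
force: [0.5, -0.2, 0.4]
grip_width: 0.0005
finger_force: 0.0
```

Emit:
step_arm(increments=[{"tx":0,"ty":0,"tz":0.2,"wx":0,"wy":0,"wz":0,"jaw":0},{"tx":0,"ty":0,"tz":0.2,"wx":0,"wy":0,"wz":0,"jaw":0},{"tx":0,"ty":0,"tz":0.2,"wx":0,"wy":0,"wz":0,"jaw":0},{"tx":0,"ty":0,"tz":0.2,"wx":0,"wy":0,"wz":0,"jaw":0},{"tx":0,"ty":0,"tz":0.2,"wx":0,"wy":0,"wz":0,"jaw":0},{"tx":0,"ty":0,"tz":0.15,"wx":0,"wy":0,"wz":0,"jaw":0},{"tx":0,"ty":0,"tz":0,"wx":0,"wy":0,"wz":0,"jaw":0}])

```text
time_s: 65.03
eef_pos: [0.6401, -0.1126, 0.0969]
tool_rot: [-3.141, -0.0, 1.491]
force: [0.4, -0.5, 0.1]
grip_width: 0.0004
finger_force: 0.0
```

Emit:
step_arm(increments=[{"tx":0,"ty":0,"tz":0.07,"wx":0,"wy":0,"wz":0,"jaw":0},{"tx":0,"ty":0,"tz":0,"wx":0,"wy":0,"wz":0,"jaw":0}])

```text
time_s: 65.28
eef_pos: [0.6404, -0.1127, 0.0964]
tool_rot: [3.14, 0.0, 1.492]
force: [-4.6, 0.9, 8.9]
grip_width: 0.0007
finger_force: 4.6
```

Emit:
step_arm(increments=[{"tx":0,"ty":0,"tz":-0.5,"wx":0,"wy":0,"wz":0,"jaw":0},{"tx":0,"ty":0,"tz":-0.9,"wx":0,"wy":0,"wz":0,"jaw":0},{"tx":0,"ty":0,"tz":-0.9,"wx":0,"wy":0,"wz":0,"jaw":0},{"tx":0,"ty":0,"tz":-0.9,"wx":0,"wy":0,"wz":0,"jaw":0},{"tx":0,"ty":0,"tz":-0.9,"wx":0,"wy":0,"wz":0,"jaw":0},{"tx":0,"ty":-0.9,"tz":0,"wx":0,"wy":0,"wz":0,"jaw":0},{"tx":0,"ty":-0.9,"tz":0,"wx":0,"wy":0,"wz":0,"jaw":0},{"tx":0,"ty":-0.9,"tz":0,"wx":0,"wy":0,"wz":0,"jaw":0},{"tx":0,"ty":0,"tz":0,"wx":0,"wy":0,"wz":0,"jaw":0},{"tx":0,"ty":0,"tz":0,"wx":0,"wy":0,"wz":0,"jaw":0}])

```text
time_s: 66.53
eef_pos: [0.5601, -0.1064, 0.2185]
tool_rot: [3.141, 0.0, 1.491]
force: [0.0, -0.8, 0.2]
grip_width: -0.0
finger_force: 0.0
```

```bash
python3 - <<'E'
from fit import *
plan(yaw=YB)
g=snap("side","pics/s13.png"); im=g["color"].astype(int)
ys,xs=np.nonzero((im.sum(2)<130)[178:205,278:298]); print("knob",ys.mean()+178,xs.mean()+278)
# clamp barrel region compared with picture taken while clamp was seen down
A=np.load("pics/s12.png.npy"); m=cv2.matchTemplate(g["color"][160:185,262:290],A[163:182,265:287],cv2.TM_CCOEFF_NORMED); print("clamp match",cv2.minMaxLoc(m)[1::2])
gt=snap("top","pics/t13.png"); m0=np.load(REF)
for n,(x,y,z) in dict(footed=(.4561,-.4317,.056),lump=(.543,-.241,.02)).items():
    u,v=w2px(gt,(x,y,z)).round().astype(int); r=cv2.matchTemplate(gt["color"][v-20:v+21,u-20:u+21],m0[v-10:v+11,u-10:u+11],cv2.TM_CCOEFF_NORMED); print(n,cv2.minMaxLoc(r)[1::2])
E
```

```text
t 66.525 pos [ 0.5601 -0.1064  0.2185] rot [3.1405e+00 3.0000e-04 1.4914e+00] F [ 0.  -0.8  0.2] w -0.0 wz 0.005
knob 190.88 286.68
clamp match (0.8424750566482544, (3, 3))
footed (0.9977810978889465, (10, 10))
lump (0.9982388019561768, (10, 10))
```

The knob is back at its home pixel row (190.9, against 191.0 at the start). The clamp has not shifted, and the footed cup and clay lump have not moved.

```bash
python3 -c "
from bench import *
print(job_done())"
```

```text
the job is handed in; nothing more can be done
None
```

All four plain cups are in the chamber with the lid on and the lever down; the knob was pulled after that, left out for about nine seconds and pushed fully home, and the job is handed in (no verdict came back).

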